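# Make up the house-call case and the chair-side tray

## Robot

A 6-joint arm with a two-finger parallel gripper is mounted at the origin on the work surface. World frame = base frame: x ahead of the robot, y to its left, z up, the work surface at z = 0. Lengths are in m, angles in rad, forces in N, time in s.
With the tool pointing down it reaches from about 0.35 to 0.975 m from the base axis. Payload 4.9 kg.
Tool frame: the origin (TCP) lies between the finger pads, 19 mm behind the fingertips; this is the grasp point; z points along the fingers, y is the line along which they close (so a half turn about z gives the same grasp; the last joint's range is limited). The gripper opens to 85 mm and grips with 20 to 120 N. Pads are 22 mm wide; open, the fingers measure 114 mm over their backs; the gripper's body (76 mm by 85 mm) begins 54 mm behind the grasp point. The pads swing forward as they close: fully open they stand 13 mm farther back than shut.
Start: joints at [1.225, 0.053, 1.613, -0, 1.476, -0.119], TCP at [0.141, 0.609, 0.25] pointing down, gripper open.
Joint ranges: [-3.01, 3.01], [-1.01, 2.22], [0.06, 2.58], [-1.02, 4.17], [0.09, 2.62], [-3.14, 3.14]. Speed limits (rad/s): [2.57, 2.57, 3.14, 3.14, 3.14, 3.14].

## Interface

Orientations are given as a rotation vector (axis times angle).
In Python, from station import ctrl, optics, job gives the robot as it stands.
- The arm moves only by the shell command python3 -m jog 'ROWS' [OPENING] [FORCE]. ROWS is JSON, a list of rows, each a list of 2 entries, a list of its own where there are three numbers: the shift along the tool's x, y, z in m, then the turn, a rotation vector about the tool's x, y, z in rad. A call has 1 to 5 rows; each row is the pose to reach, as a shift and turn from the pose commanded when the call began, along the tool's axes at that moment; what a row does not reach only later rows make up. A row lasts 1/10 s, in which the tool goes at most 50 mm and 8.59 degrees, less where a joint would pass 70% of its speed; a pose out of reach is approached as far as the arm can. A call with a gripper value outside its range is refused whole. OPENING is the opening, from 0 (shut) to 1 (fully open), set as the call begins (- or left out, the last holds). The fingers move at their own pace and stop on an object; FORCE is the grip in N (left out, the last holds). Time passes only in rows, so rows that repeat a pose let the fingers close. It gives the time, the measured TCP pose, the force, the opening and the grip force at its end, in the units of the state.
- ctrl.get_obs(): the state, without advancing time (a new reading comes with each control period).
- optics.get_image(name): name is "side" or "top" or "wrist"; returns a dict with "image" (384x512x3 uint8, blue, green, red), "fx", "fy", "cx", "cy" (pixels), "D" ([k1, k2, p1, p2, k3] as OpenCV has them; the pictures are not rectified), "rvec" (rotation vector, rad) and "tvec" (3), from world to camera coordinates, as OpenCV has them; the wrist camera has in their place "mount" (4x4, takes a point from camera to tool coordinates, whose origin is the TCP and whose axes are the flange's). Camera axes: x right, y down, z forward; pixel columns grow to the right and rows downward; lengths in m; the calibration is good to about 2 mm. A picture is of the moment at which its call begins: read the wrist's pose just before it. There is no depth.
- job.finish_job(): hands the job in; it is judged then, once.
The state is a dict: "t": time; "q": joint angles; "dq": joint speeds; "effort": joint torques, N m; "tool_pos": TCP position; "tool_rot": TCP orientation; "contact_force": force on the tool from outside, world axes, zero at the start; "wrist_torque": the same for the moment, N m; "opening": finger opening in m; "grip_force": force on a finger pad.
Only numpy, scipy, OpenCV 4.12 (cv2) and the standard library are available. Lean on these libraries where they do the work, as an engineer would, in place of code of your own. Each camera call takes 0.05 s, during which the arm holds its last target. There are 200 camera calls.

## Task

Make up two kits on the manicure desk. Flip open the toggle latch of the clear-lidded carry case and lift its lid right up so that it stays open; then pack the house-call kit into the case: the square bottle in the square well and the buffer block in the long trough. Set the chair-side kit into the wooden tray: the round bottle in the small recess and the jar in the large recess, each seated on the bottom of its place, and never let the bottles or the jar tip over.

Things in the scene. Friction and masses are not known exactly. Their poses are not given: they have to be found in the camera images.
- case: Grey carry case, fixed, 150 (x) x 210 (y) x 83 mm shut; origin: underside centre; front (latch, lip) at -x. Lid hinge line at x=+75, z=45 mm. Base walls 45 high, 5 thick. Foam insert, top at z=20 mm, has two dark-lined places, floors at z=10 mm: square well 54 x 54 mm centred at (0, +64) mm for the square bottle; long trough 46 (x) x 115 (y) mm centred at (0, -34) mm for the buffer block.
- lid (a joint): Clear, 38 mm deep lid with a black rim band. 0 = shut, grows as its front swings up and back, stop at 1.75 rad; right up is over 1.4. Its hinge is stiff: it stays where it is left; lifting at the lip takes 2 to 4 N. The closed latch blocks it.
- latch (a joint): Steel over-centre toggle latch on the case's front. 0 = closed (crossbar over the lid's catch), grows as its top is pulled forward (case -x) and down, stop at 1.4 rad (lying out in front). Pivot along the case's y axis at case (-79, +45, 24) mm. A spring holds it shut below about 0.45 rad and throws it open beyond; pulling takes 2 to 4 N at the tab.
- latch_tab (a point): Middle of the latch's finger tab: round steel bar 9 mm thick, 36 mm long along the case's y axis. Closed: at case (-103, +45, 82) mm, 63 mm from the pivot, 28 mm in front of the case. Can be pinched by its two ends (fingers closing along case y) with the tool pointing down; it turns between the fingers as it swings.
- lid_lip (a point): Middle of the rolled edge of the lid's thumb lip: round black bar 9 mm thick, 30 mm long along the case's y axis. Shut: at case (-100, -45, 50) mm, 25 mm in front of the case, 175 mm from the hinge line. Can be pinched by its two ends (fingers closing along case y) with the tool pointing down all the way up; it turns between the fingers.
- tray: Wooden tray, fixed, 130 (x) x 200 (y) x 16 mm, with two square dark-lined recesses 10 mm deep, floors at z=6 mm: the small one 48 x 48 mm centred at (0, +58) mm for the round bottle, the large one 66 x 66 mm centred at (0, -36) mm for the jar. Origin: centre of its underside.
- square_bottle: The taller of the two white polish bottles with brass-coloured caps: square body 34 x 34 mm, 33 mm high (shoulder to 36), with a round cap 18 mm in diameter on top, 66 mm high in all. Stands on the desk. Origin: centre of its underside, z up, x and y square to its faces; set it in with its faces along the walls of the well.
- round_bottle: The shorter of the two white polish bottles: round body 32 mm in diameter, 26 mm high, with a thick round brass-coloured cap 22 mm in diameter on top, 56 mm high in all. Stands on the desk. Origin: centre of its underside, z up.
- jar: Squat white cream jar, 48 mm in diameter, 38 mm high, with its screw cap on (a thin brass line around it). Stands on the desk. Origin: centre of its underside, z up.
- buffer_block: Grey nail-buffer block, a bar 95 x 26 x 26 mm lying on the desk. Origin: its centre; x along its length.
There are look-alikes about, which are no part of the job. Several things have the shape of the tray; the one meant has the colours described above. What is shaped like the square_bottle but orange is not meant.

How it is judged:
On the way, in this order (a step that is already met when the one before it is completed fails the run):
1. the latch is flipped open (value of joint latch above 0.9 rad), for 0.2 s.
2. the lid is lifted right up (value of joint lid above 1.4 rad), for 0.2 s.
At the end, for the whole second after the job is handed in: Latch over 1.0 rad, lid over 1.4 rad. Square bottle (well) and block (trough, along it) on their floors in the case, round bottle (small) and jar (large) on their recess floors in the tray, within 14 mm (block 16) of the centre in x and y, bottles and jar upright; all at rest, let go (value of joint lid above 1.4 rad and value of joint latch above 1 rad and x of square_bottle in the frame of case between -0.014 and 0.014 m and y of square_bottle in the frame of case between 0.05 and 0.078 m and z of square_bottle in the frame of case between 0.002 and 0.014 m and linear speed of each of square_bottle, buffer_block, round_bottle, jar below 0.02 m/s and angle between each of square_bottle, round_bottle, jar's own z axis and vertical below 0.12 rad and x of buffer_block in the frame of case between -0.016 and 0.016 m and y of buffer_block in the frame of case between -0.05 and -0.018 m and z of buffer_block in the frame of case between 0.002 and 0.027 m and angle between the x axis of buffer_block and the y axis of case, either way round below 0.35 rad and x of round_bottle in the frame of tray between -0.014 and 0.014 m and y of round_bottle in the frame of tray between 0.044 and 0.072 m and z of round_bottle in the frame of tray between 0.002 and 0.01 m and x of jar in the frame of tray between -0.014 and 0.014 m and y of jar in the frame of tray between -0.05 and -0.022 m and z of jar in the frame of tray between 0.002 and 0.01 m); the robot touches nothing.
It fails at once if a bottle or the jar is tipped over (angle between any of square_bottle, round_bottle, jar's own z axis and vertical above 0.8 rad).
It also fails if it takes over 136 s, if anything falls off the work surface, if the arm or the gripper's body presses on something with over 40 N, if the wrist force passes 120 N, or if a joint passes its speed limit or range.

## Working session

There is one attempt and no reset: what is moved stays moved. The work goes in short steps, Python scripts to look and compute and a shell command to move; the robot and the scene stay as the last step left them, time stands still between calls to the robot, and variables do not carry over. Pictures are saved under pics/ and viewed, at most 16 in all, crops included, and the job is handed in when it is done.

```bash
ls; mkdir -p pics
python3 - <<'E'
from station import ctrl, optics
import cv2,pickle
print(ctrl.get_obs())
for n in("top","side"):
    d=optics.get_image(n); pickle.dump(d,open(f"pics/{n}0.pkl","wb")); cv2.imwrite(f"pics/{n}0.png",cv2.resize(d["image"],None,fx=1.5,fy=1.5))
    print({k:v for k,v in d.items() if k!="image"})
E
```

```text
pics
{'t': 0.0, 'q': array([ 1.22499856e+00,  5.33810827e-02,  1.61426865e+00, -3.39308994e-05,
        1.47599969e+00, -1.19016431e-01]), 'dq': array([ 1.39741184e-05, -1.73178295e-03, -2.00272824e-05, -2.09464052e-03,
       -3.44254158e-04,  2.35742487e-03]), 'effort': array([ 9.83674181e-04, -3.93699217e+01, -3.70167661e+01, -2.14666863e-05,
        7.20098469e-03, -2.41951687e-05]), 'tool_pos': array([0.14034846, 0.60844784, 0.2487631 ]), 'tool_rot': array([-0.3554093 , -3.12097884,  0.00315568]), 'contact_force': array([ 0.52859632,  0.45842148, -0.12716335]), 'wrist_torque': array([0.08030254, 0.03526351, 0.00083731]), 'grip_force': 0.0, 'opening': 0.08517208625047466}
{'fx': 492.73251764874675, 'fy': 492.73251764874675, 'cx': 256.6422573350007, 'cy': 189.10633817011643, 'D': array([0.00992427, 0.        , 0.        , 0.        , 0.        ]), 'rvec': array([ 2.16115635, -2.14058579,  0.13167423]), 'tvec': array([0.00273832, 0.48848803, 1.18818914])}
{'fx': 444.0638494718751, 'fy': 444.0638494718751, 'cx': 258.7803618624544, 'cy': 192.58559431388247, 'D': array([-0.16733245,  0.        ,  0.        ,  0.        ,  0.        ]), 'rvec': array([ 2.23740461, -0.06735719,  0.01722178]), 'tvec': array([-0.48310497,  0.09552641,  1.01091456])}
```

View pics/top0.png

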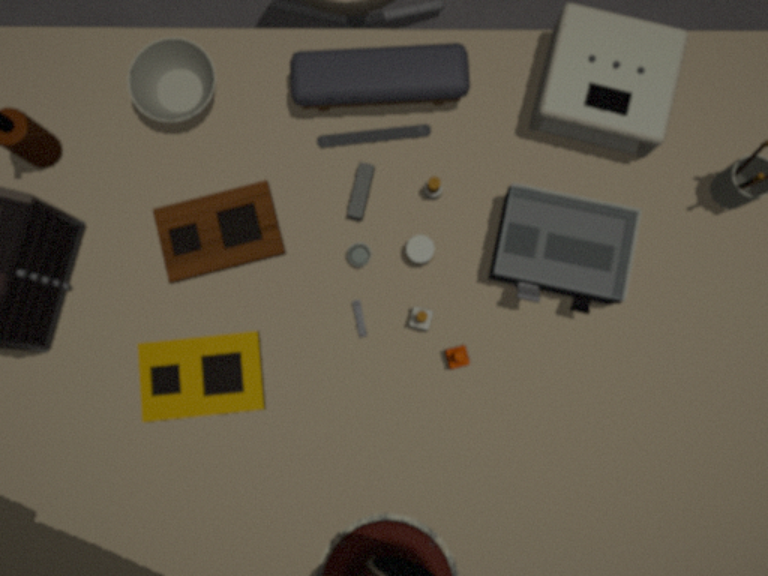

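View pics/side0.png

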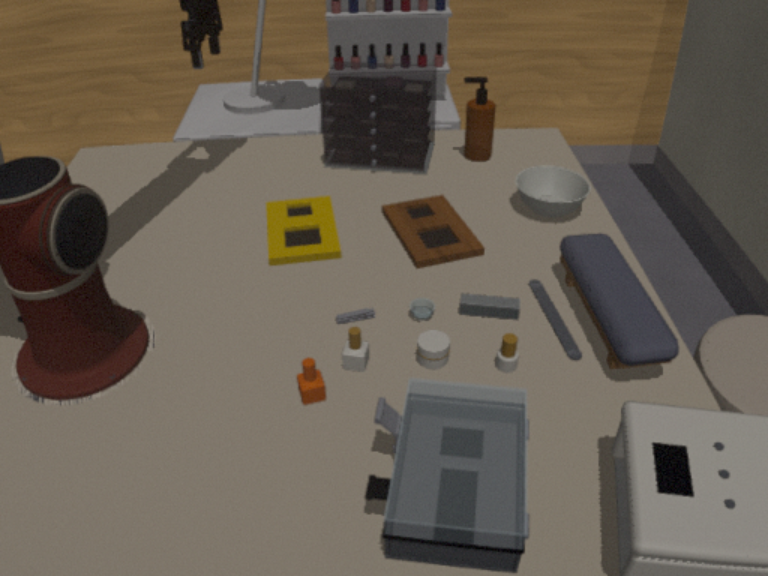

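Top view (768x576 scale): wooden tray at (219,231), and the yellow one at (200,376) is the look-alike. White square bottle is at (421,318), with the orange look-alike at (457,356). Round bottle is at (433,188), white jar at (420,250), with a glass jar at (358,256) that isn't meant. Buffer block is at (361,192), beside a file at (374,136) and a clipper at (359,318). The case is at (565,243), with its latch at (528,292) and lip at (581,305).

```bash
cat > h.py <<'E'
import numpy as np,cv2,pickle
from scipy.spatial.transform import Rotation as R
def cam(d,obs=None):
    """returns camera centre, R cam->world"""
    if "mount" in d:
        T=np.eye(4);T[:3,:3]=R.from_rotvec(obs["tool_rot"]).as_matrix();T[:3,3]=obs["tool_pos"]
        T=T@d["mount"];return T[:3,3],T[:3,:3]
    Rm=cv2.Rodrigues(np.array(d["rvec"]))[0];return -Rm.T@d["tvec"],Rm.T
def rays(d,uv,obs=None):
    K=np.array([[d["fx"],0,d["cx"]],[0,d["fy"],d["cy"]],[0,0,1.]])
    p=cv2.undistortPoints(np.array(uv,float).reshape(-1,1,2),K,np.array(d["D"])).reshape(-1,2)
    c,Rm=cam(d,obs);return c,np.c_[p,np.ones(len(p))]@Rm.T
def plane(d,uv,z,obs=None):
    c,r=rays(d,uv,obs);return c+r*((z-c[2])/r[:,2])[:,None]
def tri(d1,u1,d2,u2,o1=None,o2=None):
    a,r=rays(d1,[u1],o1);b,s=rays(d2,[u2],o2);r=r[0];s=s[0]
    k=np.linalg.lstsq(np.c_[r,-s],b-a,rcond=None)[0];p=a+k[0]*r;q=b+k[1]*s
    return (p+q)/2,np.linalg.norm(p-q)
def blobs(mask,amin=40):
    cs,_=cv2.findContours(mask.astype(np.uint8),cv2.RETR_EXTERNAL,cv2.CHAIN_APPROX_NONE)
    return [(cv2.contourArea(c),cv2.minAreaRect(c),c) for c in cs if cv2.contourArea(c)>=amin]
E
python3 - <<'E'
from h import *
np.set_printoptions(precision=4,suppress=True)
t=pickle.load(open("pics/top0.pkl","rb"));s=pickle.load(open("pics/side0.pkl","rb"))
hsv=cv2.cvtColor(t["image"],cv2.COLOR_BGR2HSV);H,S,V=cv2.split(hsv)
for p in [(219,231),(200,395),(421,250),(410,312),(361,192),(425,193),(421,316),(434,183),(300,300),(240,225),(170,255)]:
    print(p,hsv[int(p[1]/1.5),int(p[0]/1.5)])
for sc,n,z in [((146,125),'tray',.016)]:
    m=(H<16)&(S>110)&(V>40); 
    for a,r,c in blobs(m,1000): print(n,a,r,plane(t,cv2.boxPoints(r),z))
S2=1/1.5
f=lambda l:[(x*S2,y*S2) for x,y in l]
print('square@.036/.066',plane(t,f([(421,318)]),.02),'cap',plane(t,f([(421,316)]),.066),tri(t,f([(421,316)])[0],s,f([(355,330)])[0]))
print('round',plane(t,f([(434,183)]),.056),tri(t,f([(434,183)])[0],s,f([(510,338)])[0]))
print('jar',plane(t,f([(420,249)]),.038),tri(t,f([(420,249)])[0],s,f([(433,341)])[0]))
print('block',plane(t,f([(357,165),(373,166),(362,219),(347,217)]),.026))
print('case rim z45',plane(t,f([(510,187),(638,209),(622,300),(490,277)]),.045))
print('tab',tri(t,f([(528,293)])[0],s,f([(381,405)])[0]),plane(t,f([(528,296)]),.082))
print('lip',tri(t,f([(581,308)])[0],s,f([(372,488)])[0]),plane(t,f([(581,308)]),.05))
cv2.imwrite("pics/crop.png",np.hstack([cv2.resize(t["image"][100:260,220:320],None,fx=3.5,fy=3.5,interpolation=cv2.INTER_CUBIC),cv2.resize(t["image"][100:260,322:432],None,fx=3.5,fy=3.5,interpolation=cv2.INTER_CUBIC)]))
E
```

```text
(219, 231) [ 13 167  58]
(200, 395) [ 25 237 130]
(421, 250) [ 38  16 129]
(410, 312) [22 64 72]
(361, 192) [30 13 78]
(425, 193) [21 40 63]
(421, 316) [ 19 191 108]
(434, 183) [ 20 187 105]
(300, 300) [ 21  59 116]
(240, 225) [ 27 100  23]
(170, 255) [ 13 174  66]
tray 3753.0 ((145.22152709960938, 153.94171142578125), (50.08428192138672, 79.55459594726562), 75.25643920898438) [[0.6132 0.4063 0.016 ]
 [0.6678 0.2121 0.016 ]
 [0.5426 0.1761 0.016 ]
 [0.4893 0.368  0.016 ]]
square@.036/.066 [[ 0.4332 -0.0527  0.02  ]] cap [[ 0.4325 -0.0508  0.066 ]] (array([ 0.4336, -0.0509,  0.0634]), np.float64(0.0017502092925100177))
round [[ 0.653  -0.0718  0.056 ]] (array([ 0.6543, -0.072 ,  0.0533]), np.float64(0.0009766978615999163))
jar [[ 0.5459 -0.0499  0.038 ]] (array([ 0.5468, -0.0501,  0.0344]), np.float64(0.0004959074405809136))
block [[0.6914 0.0568 0.026 ]
 [0.6899 0.0297 0.026 ]
 [0.5982 0.0471 0.026 ]
 [0.6014 0.0723 0.026 ]]
case rim z45 [[ 0.6502 -0.1984  0.045 ]
 [ 0.6146 -0.4085  0.045 ]
 [ 0.4635 -0.3776  0.045 ]
 [ 0.4992 -0.1641  0.045 ]]
tab (array([ 0.4662, -0.2175,  0.0889]), np.float64(0.004050704299238331)) [[ 0.4643 -0.2186  0.082 ]]
lip (array([ 0.4491, -0.3098,  0.0497]), np.float64(0.0005226285570170278)) [[ 0.4493 -0.3097  0.05  ]]
```

View pics/crop.png

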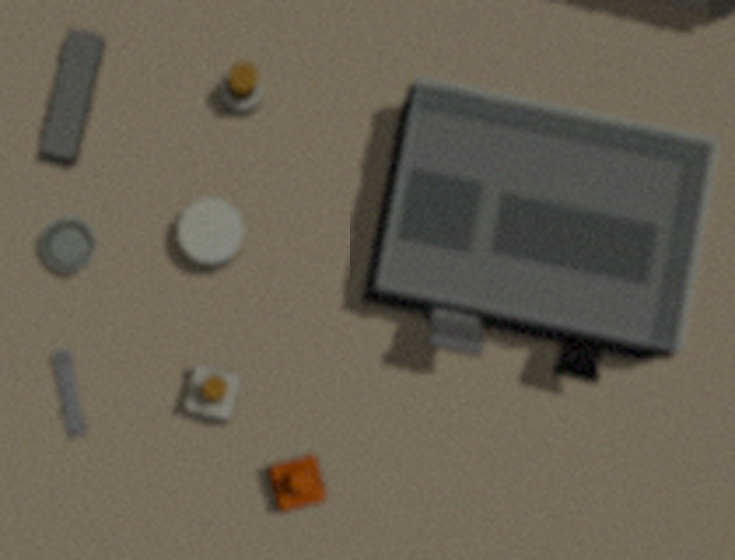

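The crop confirms the things meant: white round bottle (242,85), white jar (210,232), white square bottle (212,392) as opposed to the orange one (298,483), and wide grey block (72,97). The case has its latch at (457,330) and its lip at (580,358). Heading there now, with looks on the way.

```bash
python3 -m jog '[[[-0.038,-0.028,0],[0,0,0]],[[-0.076,-0.056,0],[0,0,0]],[[-0.114,-0.084,0],[0,0,0]],[[-0.152,-0.112,0],[0,0,0]],[[-0.19,-0.14,0],[0,0,-0.06]]]' 1 40
python3 -m jog '[[[-0.03,-0.03,0],[0,0,0]],[[-0.06,-0.06,0],[0,0,0]],[[-0.09,-0.09,0],[0,0,0]],[[-0.12,-0.12,0],[0,0,0]],[[-0.12,-0.12,0],[0,0,0]]]'
cat > look.py <<'E'
import sys
from h import *
from station import ctrl,optics
def look(n,name="wrist",scale=1.5):
    o=ctrl.get_obs();d=optics.get_image(name);pickle.dump((d,o),open(f"pics/{n}.pkl","wb"))
    cv2.imwrite(f"pics/{n}.png",cv2.resize(d["image"],None,fx=scale,fy=scale));return d,o
if __name__=="__main__":
    d,o=look(sys.argv[1],*(sys.argv[2:3]));print(o["t"],o["tool_pos"],o["tool_rot"],o["contact_force"],o["opening"],o["grip_force"]);
    if "mount" in d: print(np.round(d["mount"],4).tolist(),d["fx"])
E
python3 look.py w1
```

```text
t: 0.6
tool_pos: [0.2948, 0.4281, 0.2495]
tool_rot: [-0.259, -3.131, 0.001]
contact_force: [0.1, 0.4, -0.5]
opening: 0.0854
grip_force: 0.0
t: 1.1
tool_pos: [0.3946, 0.2882, 0.2496]
tool_rot: [0.271, 3.129, -0.002]
contact_force: [0.4, -0.3, -0.3]
opening: 0.0854
grip_force: 0.0
1.1 [0.39456077 0.28822355 0.24957889] [ 2.71390847e-01  3.12941660e+00 -2.29857873e-03] [ 0.37612948 -0.26637041 -0.34175674] 0.08539571672025872 0.0
[[-0.0008, -0.9523, -0.3051, 0.0778], [1.0, -0.0008, -0.0004, -0.0002], [0.0001, -0.3051, 0.9523, -0.1246], [0.0, 0.0, 0.0, 1.0]] 270.4310299079232
```

View pics/w1.png

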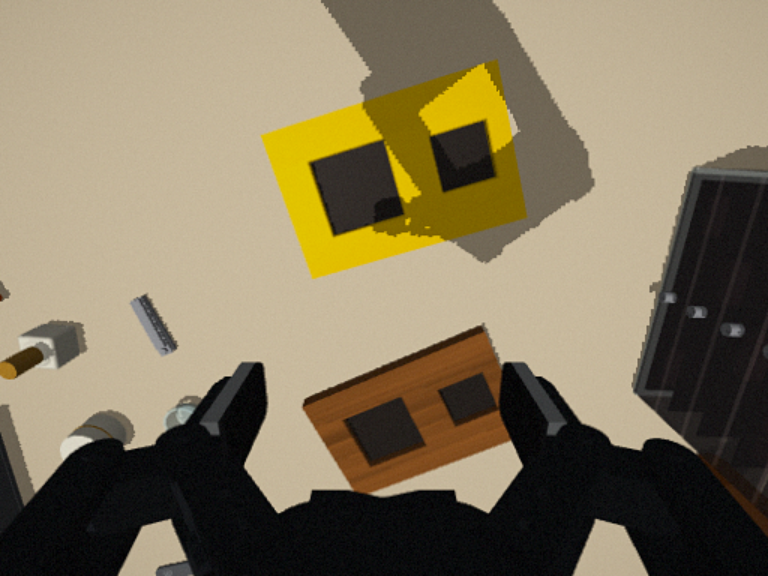

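```bash
python3 -m jog '[[[0,-0.05,0],[0,0,0]],[[0,-0.1,0],[0,0,0]],[[0,-0.15,0],[0,0,0]],[[0,-0.2,0],[0,0,0]],[[0,-0.25,0],[0,0,0]]]'
python3 -m jog '[[[0,0,0],[0,0,0]],[[0,0,0],[0,0,0]]]'
python3 look.py w2
python3 -m jog '[[[0,-0.05,0],[0,0,0]],[[0,-0.1,0],[0,0,0]],[[0,-0.15,0],[0,0,0]],[[0,-0.2,0],[0,0,0]],[[0,-0.25,0],[0,0,0]]]'
python3 -m jog '[[[0,0,0],[0,0,0]],[[0,0,0],[0,0,0]],[[0,0,0],[0,0,0]]]'
python3 look.py w3
```

```text
t: 1.65
tool_pos: [0.3502, 0.0447, 0.2498]
tool_rot: [0.256, 3.131, 0.001]
contact_force: [0.9, -0.5, -0.1]
opening: 0.0858
grip_force: 0.0
t: 1.85
tool_pos: [0.351, 0.0449, 0.2499]
tool_rot: [0.265, 3.13, 0.001]
contact_force: [0.2, 1.0, -0.3]
opening: 0.0855
grip_force: 0.0
1.85 [0.35096127 0.04485131 0.24993963] [2.65350672e-01 3.12997885e+00 1.39664268e-03] [ 0.16625867  0.98553473 -0.25662273] 0.08550406648372531 0.0
[[-0.0008, -0.9523, -0.3051, 0.0778], [1.0, -0.0008, -0.0004, -0.0002], [0.0001, -0.3051, 0.9523, -0.1246], [0.0, 0.0, 0.0, 1.0]] 270.4310299079232
t: 2.4
tool_pos: [0.3104, -0.2015, 0.2501]
tool_rot: [0.253, 3.13, 0.0]
contact_force: [0.8, -0.2, 0.3]
opening: 0.0856
grip_force: 0.0
t: 2.7
tool_pos: [0.3106, -0.1998, 0.2497]
tool_rot: [-0.255, -3.131, -0.002]
contact_force: [0.1, -0.4, -0.6]
opening: 0.0853
grip_force: 0.0
2.7 [ 0.31061231 -0.19975524  0.24972552] [-2.55074090e-01 -3.13080408e+00 -1.72950418e-03] [ 0.06894279 -0.42309357 -0.5662885 ] 0.08532504202695677 0.0
[[-0.0008, -0.9523, -0.3051, 0.0778], [1.0, -0.0008, -0.0004, -0.0002], [0.0001, -0.3051, 0.9523, -0.1246], [0.0, 0.0, 0.0, 1.0]] 270.4310299079232
```

View w3.

w1 shows the yellow look-alike tray at (395,165). The wooden tray is at (410,410), with its large recess at (385,430) and its small one at (468,398).

View pics/w3.png

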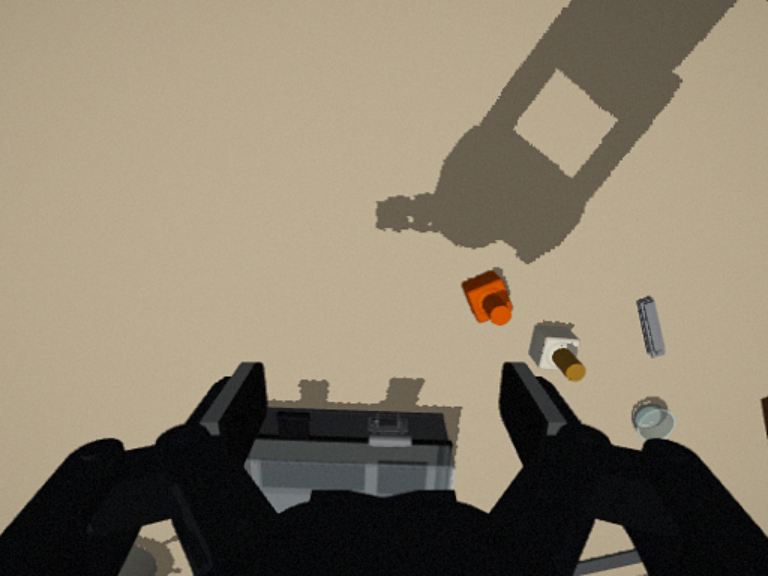

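```bash
cat >> h.py <<'E'
def proj(d,P,obs=None):
    K=np.array([[d["fx"],0,d["cx"]],[0,d["fy"],d["cy"]],[0,0,1.]])
    c,Rm=cam(d,obs);return cv2.projectPoints((np.array(P,float)-c)@Rm,np.zeros(3),np.zeros(3),K,np.array(d["D"]))[0].reshape(-1,2)
def frame(c,yaw):
    f=lambda P:np.array(P,float)@R.from_euler('z',yaw,degrees=True).as_matrix().T+np.array([c[0],c[1],0]);return f
E
python3 - <<'E'
from h import *
np.set_printoptions(precision=4,suppress=True)
d,o=pickle.load(open("pics/w3.pkl","rb"))
f=frame((.557,-.283),-9.5)
P=[(-.103,.045+.018,.082),(-.103,.045-.018,.082),(-.1,-.03,.05),(-.1,-.06,.05),(-.075,.105,0),(-.075,.105,.083),(-.075,.105,.045)]
uv=proj(d,f(P),o);print(np.round(uv*1.5).tolist())
im=cv2.resize(d["image"][255:345,155:320],None,fx=4.5,fy=4.5,interpolation=cv2.INTER_CUBIC)
for p in uv: cv2.circle(im,tuple(int(round(v)) for v in (p-[155,255])*4.5),3,(0,0,255),-1)
cv2.imwrite("pics/c3.png",im)
E
```

```text
[[407.0, 440.0], [365.0, 440.0], [306.0, 420.0], [274.0, 420.0], [441.0, 411.0], [454.0, 467.0], [448.0, 439.0]]
```

View pics/c3.png

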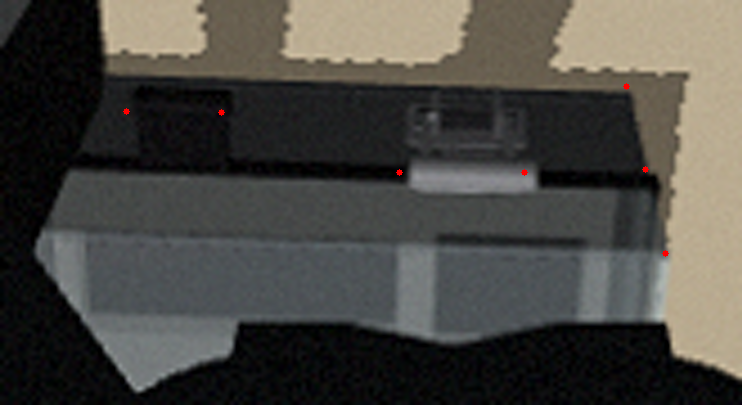

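Run:
```python
from h import *
np.set_printoptions(precision=4,suppress=True)
d,o=pickle.load(open("pics/w3.pkl","rb"));t=pickle.load(open("pics/top0.pkl","rb"))
c=lambda x,y:(x/4.5+155,y/4.5+255)
tc=lambda x,y:((x-385)/3.5+322 if x>350 else x/3.5+220,y/3.5+100) # crop.png right half starts at 350
tc=lambda x,y:((x-350)/3.5+322,y/3.5+100)
for z,a,b in [(0,(105,75),(630,93)),(.045,(75,165),(655,182))]:
    p=plane(d,[c(*a),c(*b)],z,o);v=p[1]-p[0];print(p,np.degrees(np.arctan2(-v[0],v[1])))
print('tab',tri(d,c(473,176),t,tc(456,350),o),plane(d,[c(473,176)],.082,o))
print('lip',tri(d,c(186,95),t,tc(578,376),o),plane(d,[c(186,95)],.05,o))
print('tab ends',plane(d,[c(410,176),c(538,180)],.082,o))
```

```text
[[ 0.4654 -0.3505  0.    ]
 [ 0.5034 -0.166   0.    ]] -11.639769233746716
[[ 0.469  -0.349   0.045 ]
 [ 0.5061 -0.1645  0.045 ]] -11.35202053573853
tab (array([ 0.4569, -0.2174,  0.0919]), np.float64(0.00020546428679322926)) [[ 0.4648 -0.2186  0.082 ]]
lip (array([ 0.4443, -0.3067,  0.0519]), np.float64(0.003643315933234969)) [[ 0.4456 -0.3055  0.05  ]]
tab ends [[ 0.4618 -0.2365  0.082 ]
 [ 0.4692 -0.2003  0.082 ]]
```

Front edge, tab and lip give the case at about (0.556, -0.282) with yaw about -11°, and the tab at (0.465, -0.2185, 0.082). Both views agree to a few mm, and this fits the given sizes.

```bash
python3 -m jog '[[[-0.04,0.002,0.02],[0,0,0.03]],[[-0.08,0.004,0.04],[0,0,0.03]],[[-0.12,0.006,0.06],[0,0,0.03]],[[-0.155,0.0066,0.09],[0,0,0.03]],[[-0.155,0.0066,0.1],[0,0,0.03]]]'
python3 -m jog '[[[0,0,0],[0,0,0]],[[0,0,0],[0,0,0]],[[0,0,0],[0,0,0]]]'
python3 look.py w4
python3 - <<'E'
from h import *
d,o=pickle.load(open("pics/w4.pkl","rb"))
cv2.imwrite("pics/c4.png",cv2.resize(d["image"][190:340,150:350],None,fx=3.8,fy=3.8,interpolation=cv2.INTER_CUBIC))
print((proj(d,[[.4648,-.2186,.082]],o)-[150,190])*3.8)
E
```

```text
t: 3.25
tool_pos: [0.4655, -0.2173, 0.1453]
tool_rot: [-0.298, -3.121, -0.006]
contact_force: [-1.5, 0.3, -0.9]
opening: 0.0854
grip_force: 0.0
t: 3.55
tool_pos: [0.464, -0.2206, 0.1523]
tool_rot: [0.307, 3.123, -0.003]
contact_force: [-0.5, 0.1, 0.7]
opening: 0.0858
grip_force: 0.0
3.55 [ 0.46395081 -0.22058088  0.15227083] [ 3.07186147e-01  3.12311522e+00 -2.96863041e-03] [-0.45712765  0.0610527   0.6713593 ] 0.08576368354110563 0.0
[[-0.0008, -0.9523, -0.3051, 0.0778], [1.0, -0.0007, -0.0004, -0.0002], [0.0001, -0.3051, 0.9523, -0.1246], [0.0, 0.0, 0.0, 1.0]] 270.4310299079232
[[411.2896735  78.9491924]]
```

View pics/c4.png

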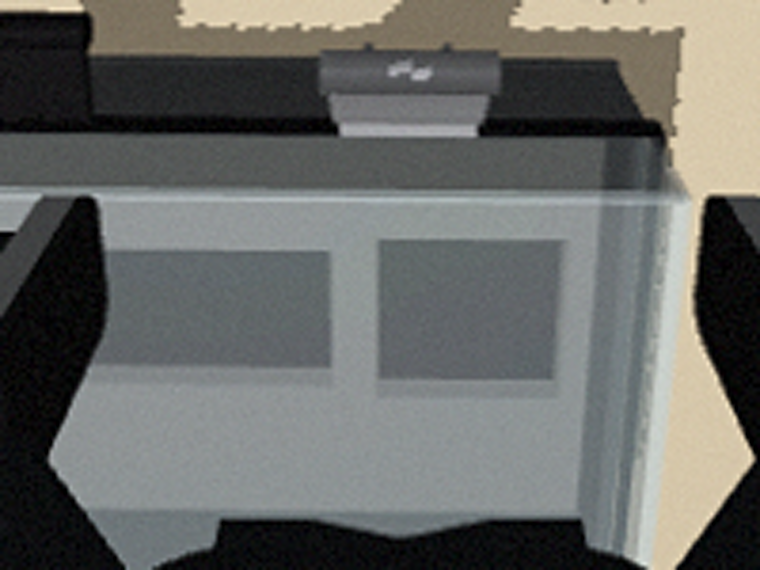

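The tab bar shows at (410,73) in the crop against a prediction of (411,79), so the estimate is good to about 1 mm. Going down to pinch it.

```bash
python3 -m jog '[[[0.001,0.002,0.03],[0,0,0]],[[0.001,0.002,0.05],[0,0,0]],[[0.001,0.002,0.069],[0,0,0]],[[0.001,0.002,0.069],[0,0,0]],[[0.001,0.002,0.069],[0,0,0]]]'
python3 -m jog '[[[0,0,0],[0,0,0]],[[0,0,0],[0,0,0]],[[0,0,0],[0,0,0]],[[0,0,0],[0,0,0]],[[0,0,0],[0,0,0]]]' 0 30
python3 -m jog '[[[0,0,0],[0,0,0]],[[0,0,0],[0,0,0]]]'
```

```text
t: 4.1
tool_pos: [0.4631, -0.219, 0.0824]
tool_rot: [0.309, 3.125, -0.001]
contact_force: [-0.5, 0.7, 0.1]
opening: 0.0854
grip_force: 0.0
t: 4.6
tool_pos: [0.4634, -0.2188, 0.082]
tool_rot: [0.308, 3.126, -0.001]
contact_force: [-0.9, 0.8, 5.5]
opening: 0.0353
grip_force: 29.7
t: 4.8
tool_pos: [0.4634, -0.2188, 0.082]
tool_rot: [0.308, 3.126, -0.001]
contact_force: [-2.0, 1.6, 5.4]
opening: 0.0344
grip_force: 29.7
```

```bash
python3 -m jog '[[[0.004,0,0.002],[0,0,0]],[[0.0085,0,0.004],[0,0,0]],[[0.0124,0,0.0068],[0,0,0]],[[0.0162,0,0.0095],[0,0,0]],[[0.0196,0,0.0128],[0,0,0]]]'
python3 -m jog '[[[0.0034,0,0.0033],[0,0,0]],[[0.0064,0,0.007],[0,0,0]],[[0.0092,0,0.0108],[0,0,0]],[[0.0115,0,0.0149],[0,0,0]],[[0.0137,0,0.0191],[0,0,0]]]'
python3 -m jog '[[[0.0018,0,0.0044],[0,0,0]],[[0.0033,0,0.0088],[0,0,0]],[[0.0047,0,0.015],[0,0,0]],[[0.0047,0,0.015],[0,0,0]],[[0.0047,0,0.015],[0,0,0]]]'
```

```text
t: 5.3
tool_pos: [0.4441, -0.2148, 0.0687]
tool_rot: [0.308, 3.125, -0.0]
contact_force: [-0.3, 1.0, 4.5]
opening: 0.0349
grip_force: 30.0
t: 5.8
tool_pos: [0.4296, -0.2118, 0.0482]
tool_rot: [-0.309, -3.125, -0.001]
contact_force: [0.5, 0.5, 0.7]
opening: 0.0348
grip_force: 29.8
t: 6.3
tool_pos: [0.4253, -0.2109, 0.0337]
tool_rot: [-0.308, -3.125, -0.001]
contact_force: [-0.5, 0.1, -0.6]
opening: 0.0349
grip_force: 30.1
```

```bash
python3 -m jog '[[[0,0,0],[0,0,0]],[[0,0,0],[0,0,0]],[[0,0,0],[0,0,0]],[[0,0,-0.03],[0,0,0]],[[0,0,-0.07],[0,0,0]]]' 0.8
python3 -m jog '[[[0,0,-0.04],[0,0,0]],[[-0.02,-0.045,-0.04],[0,0,0]],[[-0.041,-0.09,-0.04],[0,0,0]],[[-0.041,-0.09,-0.04],[0,0,0]],[[-0.041,-0.09,-0.04],[0,0,0]]]'
python3 look.py w5
python3 - <<'E'
from h import *
d,o=pickle.load(open("pics/w5.pkl","rb"))
cv2.imwrite("pics/c5.png",cv2.resize(d["image"][150:320,130:390],None,fx=3,fy=3,interpolation=cv2.INTER_CUBIC))
print((proj(d,[[.4487,-.3075,.05]],o)-[130,150])*3)
E
```

```text
t: 6.8
tool_pos: [0.4239, -0.21, 0.1026]
tool_rot: [-0.308, -3.121, -0.004]
contact_force: [1.0, 0.2, -0.3]
opening: 0.0682
grip_force: 0.0
t: 7.3
tool_pos: [0.4482, -0.3081, 0.1439]
tool_rot: [-0.311, -3.126, -0.001]
contact_force: [-0.7, 0.6, -0.4]
opening: 0.0685
grip_force: 0.0
7.3 [ 0.4481523  -0.30807004  0.14389201] [-3.10919112e-01 -3.12553538e+00 -1.08133950e-03] [-0.65069622  0.64509039 -0.35370607] 0.0684805769020913 0.0
[[-0.0008, -0.9523, -0.3051, 0.0778], [1.0, -0.0007, -0.0004, -0.0002], [0.0001, -0.3051, 0.9523, -0.1246], [0.0, 0.0, 0.0, 1.0]] 270.4310299079232
[[378.1257941  152.52021954]]
```

View pics/c5.png

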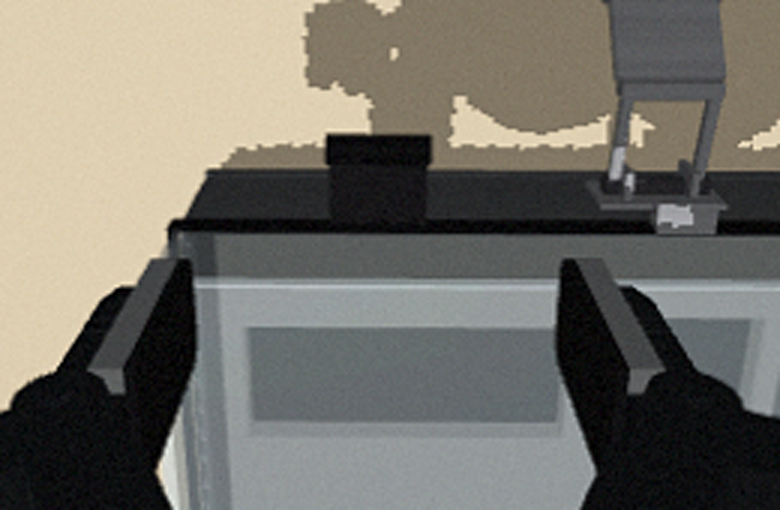

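The latch lies open in front (665,100). The lip bar is at (379,150) against a prediction of (378,152). Descending, pinching, and computing the arc.

```bash
python3 -m jog '[[[0,0.0005,0.04],[0,0,0]],[[0,0.0005,0.07],[0,0,0]],[[0,0.0005,0.093],[0,0,0]],[[0,0.0005,0.093],[0,0,0]],[[0,0.0005,0.093],[0,0,0]]]'
python3 -m jog '[[[0,0,0],[0,0,0]],[[0,0,0],[0,0,0]],[[0,0,0],[0,0,0]],[[0,0,0],[0,0,0]],[[0,0,0],[0,0,0]]]' 0 40
python3 - <<'E'
import numpy as np
p=lambda t:np.array([175.07*np.cos(t+.0286),-175.07*np.sin(t+.0286)])
for k in range(4):
    print([np.round(p(.4*k+.08*i)-p(.4*k),1).tolist() for i in range(1,6)])
E
```

```text
t: 7.85
tool_pos: [0.4483, -0.3059, 0.0513]
tool_rot: [-0.307, -3.126, -0.001]
contact_force: [-0.5, -0.3, -0.3]
opening: 0.0685
grip_force: 0.0
t: 8.35
tool_pos: [0.4492, -0.3077, 0.0529]
tool_rot: [0.308, 3.124, -0.002]
contact_force: [-1.3, 1.2, 6.2]
opening: 0.0283
grip_force: 39.1
[[-1.0, -14.0], [-3.0, -27.8], [-6.2, -41.5], [-10.5, -54.8], [-15.8, -67.8]]
[[-6.3, -12.5], [-13.6, -24.4], [-21.9, -35.8], [-31.0, -46.4], [-40.9, -56.3]]
[[-10.7, -9.0], [-22.1, -17.2], [-34.1, -24.4], [-46.6, -30.7], [-59.6, -35.9]]
[[-13.4, -4.2], [-27.0, -7.3], [-40.9, -9.2], [-54.9, -10.1], [-68.9, -9.9]]
```

```bash
python3 -m jog '[[[-0.001,0,-0.014],[0,0,0]],[[-0.003,0,-0.0278],[0,0,0]],[[-0.0062,0,-0.0415],[0,0,0]],[[-0.0105,0,-0.0548],[0,0,0]],[[-0.0158,0,-0.0678],[0,0,0]]]'
python3 -m jog '[[[-0.0063,0,-0.0125],[0,0,0]],[[-0.0136,0,-0.0244],[0,0,0]],[[-0.0219,0,-0.0358],[0,0,0]],[[-0.031,0,-0.0464],[0,0,0]],[[-0.0409,0,-0.0563],[0,0,0]]]'
```

```text
t: 8.85
tool_pos: [0.4637, -0.3105, 0.1196]
tool_rot: [-0.309, -3.126, 0.002]
contact_force: [1.5, -5.0, -5.6]
opening: 0.0279
grip_force: 39.7
t: 9.35
tool_pos: [0.5031, -0.3186, 0.1756]
tool_rot: [-0.309, -3.123, 0.002]
contact_force: [-1.2, -5.9, -3.4]
opening: 0.0283
grip_force: 39.7
```

```bash
python3 -m jog '[[[-0.0107,0,-0.009],[0,0,0]],[[-0.0221,0,-0.0172],[0,0,0]],[[-0.0341,0,-0.0244],[0,0,0]],[[-0.0466,0,-0.0307],[0,0,0]],[[-0.0596,0,-0.0359],[0,0,0]]]'
python3 -m jog '[[[-0.0134,0,-0.0042],[0,0,0]],[[-0.027,0,-0.0073],[0,0,0]],[[-0.0409,0,-0.0092],[0,0,0]],[[-0.0549,0,-0.0101],[0,0,0]],[[-0.0609,0,-0.0102],[0,0,0]]]'
python3 -m jog '[[[0,0,0],[0,0,0]],[[0,0,0],[0,0,0]],[[0,0,0],[0,0,0]]]'
```

```text
t: 9.85
tool_pos: [0.5615, -0.3307, 0.212]
tool_rot: [-0.309, -3.122, 0.003]
contact_force: [-4.0, -5.9, -1.4]
opening: 0.0283
grip_force: 40.0
t: 10.35
tool_pos: [0.6221, -0.3432, 0.223]
tool_rot: [-0.309, -3.125, 0.005]
contact_force: [-3.2, -5.2, 3.9]
opening: 0.0283
grip_force: 39.7
t: 10.65
tool_pos: [0.622, -0.3432, 0.2231]
tool_rot: [-0.31, -3.126, 0.005]
contact_force: [-0.3, -5.7, 0.8]
opening: 0.0283
grip_force: 39.7
```

The lid is at about 1.55 rad. Releasing it, then going over the square bottle.

```bash
python3 -m jog '[[[0,0,0],[0,0,0]],[[0,0,0],[0,0,0]],[[0,0,0],[0,0,0]],[[0,0,-0.03],[0,0,0]],[[0,0,-0.07],[0,0,0]]]' 0.8
python3 -m jog '[[[0.03,0.03,-0.01],[0,0,0]],[[0.06,0.06,-0.01],[0,0,0]],[[0.095,0.09,-0.01],[0,0,0]],[[0.13,0.12,-0.01],[0,0,0]],[[0.16,0.15,-0.01],[0,0,0]]]'
python3 -m jog '[[[0.03,0.03,0.02],[0,0,0]],[[0.06,0.06,0.04],[0,0,0]],[[0.093,0.089,0.06],[0,0,0]],[[0.093,0.089,0.09],[0,0,0]],[[0.093,0.089,0.11],[0,0,0]]]'
python3 -m jog '[[[0,0,0],[0,0,0]],[[0,0,0],[0,0,0]],[[0,0,0],[0,0,0]]]'
python3 look.py w6; python3 -c "
from station import ctrl;print(ctrl.get_obs()['q'])"
python3 look.py t6 top
```

```text
t: 11.15
tool_pos: [0.6209, -0.3401, 0.288]
tool_rot: [-0.307, -3.12, -0.007]
contact_force: [-0.0, -0.1, -0.2]
opening: 0.0682
grip_force: 0.0
t: 11.65
tool_pos: [0.493, -0.1613, 0.3012]
tool_rot: [-0.309, -3.126, -0.001]
contact_force: [0.3, -0.0, 0.3]
opening: 0.0687
grip_force: 0.0
t: 12.15
tool_pos: [0.4194, -0.0561, 0.1897]
tool_rot: [-0.305, -3.126, -0.001]
contact_force: [-0.4, -0.7, -0.7]
opening: 0.068
grip_force: 0.0
t: 12.45
tool_pos: [0.4217, -0.058, 0.193]
tool_rot: [0.309, 3.124, -0.001]
contact_force: [1.1, 0.8, -0.4]
opening: 0.0687
grip_force: 0.0
12.45 [ 0.42167609 -0.05801699  0.19301635] [ 3.08698794e-01  3.12409932e+00 -5.37338701e-04] [ 1.08946459  0.80321945 -0.44057732] 0.06869071771902296 0.0
[[-0.0008, -0.9523, -0.3051, 0.0778], [1.0, -0.0007, -0.0004, -0.0002], [0.0001, -0.3051, 0.9523, -0.1246], [0.0, 0.0, 0.0, 1.0]] 270.4310299079232
[-3.12146929e-01 -4.20220046e-01  2.12006077e+00  1.33074708e-04
  1.43915561e+00 -1.68584532e+00]
12.5 [ 0.42177457 -0.05810129  0.19311353] [ 3.08874427e-01  3.12379400e+00 -6.61415625e-04] [-0.39658737 -0.36242642  0.69866007] 0.06830690820910895 0.0
```

View pics/w6.png

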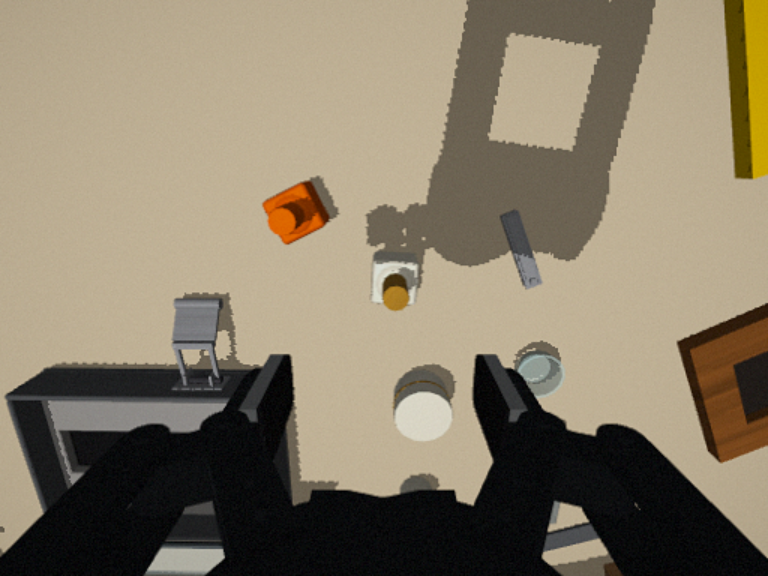

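w6: the square bottle's cap top is at (396,297), its faces roughly in line with the tool. The orange look-alike is at (295,213), the jar at (423,415), and the open latch and case are at lower left.

Run:
```python
from h import *
np.set_printoptions(precision=4,suppress=True)
d,o=pickle.load(open("pics/w6.pkl","rb"));im=d["image"]
H,S,V=cv2.split(cv2.cvtColor(im,cv2.COLOR_BGR2HSV))
print(im[198,264],im[172,270],im[276,282],im[250,230])
m=np.zeros(H.shape,bool);m[160:210,240:285]=1
cap=(S>140)&m; b=blobs(cap,20); print([(a,r) for a,r,c in b])
top=np.argwhere((V>100)&cap);print("bright cap",top.mean(0)[::-1]*1.5,len(top))
w=(S<45)&(V>120)&m
for a,r,c in blobs(w,30): print(a,r)
print(plane(d,[(396/1.5,297/1.5)],.066,o), plane(d,[(423/1.5,415/1.5)],.038,o))
T=R.from_rotvec(o["tool_rot"]).as_matrix();print(T)
print("shift tool", (np.r_[plane(d,[(396/1.5,297/1.5)],.066,o)[0][:2],.058]-o["tool_pos"])@T)
```

```text
[ 36 125 172] [84 90 91] [196 212 215] [151 180 194]
[(297.5, ((263.0, 194.5), (23.0, 16.0), 90.0))]
bright cap [394.9978 297.343 ] 223
418.5 ((262.5970153808594, 187.67071533203125), (30.80660057067871, 27.850833892822266), 2.385944128036499)
[[ 0.4329 -0.0515  0.066 ]] [[ 0.5461 -0.0499  0.038 ]]
[[-0.9807  0.1957  0.0022]
 [ 0.1957  0.9807 -0.0006]
 [-0.0023 -0.0001 -1.    ]]
shift tool [-0.0094  0.0086  0.135 ]
```

```bash
python3 -m jog '[[[-0.0094,0.0086,0.04],[0,0,0]],[[-0.0094,0.0086,0.08],[0,0,0]],[[-0.0094,0.0086,0.11],[0,0,0]],[[-0.0094,0.0086,0.135],[0,0,0]],[[-0.0094,0.0086,0.135],[0,0,0]]]' 0.6
python3 -m jog '[[[0,0,0],[0,0,0]],[[0,0,0],[0,0,0]],[[0,0,0],[0,0,0]],[[0,0,0],[0,0,0]],[[0,0,0],[0,0,0]]]' 0 40
python3 -m jog '[[[0,0,-0.02],[0,0,0]],[[0,0,-0.05],[0,0,0]],[[0,0,-0.08],[0,0,0]],[[0,0,-0.1],[0,0,0]],[[0,0,-0.1],[0,0,0]]]'
```

```text
t: 13.05
tool_pos: [0.4293, -0.0505, 0.0533]
tool_rot: [-0.308, -3.119, -0.002]
contact_force: [-0.6, 0.4, -0.1]
opening: 0.0514
grip_force: 0.0
t: 13.55
tool_pos: [0.4336, -0.0517, 0.0587]
tool_rot: [0.308, 3.122, -0.002]
contact_force: [0.0, -2.0, 6.7]
opening: 0.0169
grip_force: 39.4
t: 14.05
tool_pos: [0.4339, -0.0517, 0.1603]
tool_rot: [0.308, 3.119, -0.002]
contact_force: [0.7, 0.8, -0.3]
opening: 0.0165
grip_force: 39.1
```

Run:
```python
from h import *
np.set_printoptions(precision=4,suppress=True)
d,o=pickle.load(open("pics/t6.pkl","rb"));im=d["image"]
V=cv2.GaussianBlur(cv2.cvtColor(im,cv2.COLOR_BGR2GRAY),(3,3),0)
f=frame((.556,-.282),-11.3)
print(proj(d,f([(0,.064,.01),(0,-.034,.01)])).round(1))
roi=V[120:200,320:435]
cv2.imwrite("pics/c6.png",cv2.resize(im[110:215,310:440],None,fx=5,fy=5,interpolation=cv2.INTER_CUBIC))
t=pickle.load(open("pics/top0.pkl","rb"));im0=t["image"];V0=cv2.cvtColor(im0,cv2.COLOR_BGR2HSV)[...,2]
S0=cv2.cvtColor(im0,cv2.COLOR_BGR2HSV)[...,1]
m=np.zeros(V0.shape,bool);m[125:180,105:182]=1
for a,r,c in blobs((V0<40)&m,60): print(a,r,plane(t,[r[0]],.016))
dw,ow=pickle.load(open("pics/w1.pkl","rb"));Vw=cv2.cvtColor(dw["image"],cv2.COLOR_BGR2HSV)[...,2]
m=np.zeros(Vw.shape,bool);m[240:315,220:335]=1
for a,r,c in blobs((Vw<70)&m,100): print(a,r,plane(dw,[r[0]],.006,ow))
```

```text
[[346.4 159.7]
 [384.6 167.5]]
277.5 ((122.97059631347656, 159.38235473632812), (17.220027923583984, 18.19017219543457), 75.96376037597656) [[0.5633 0.3466 0.016 ]]
558.5 ((158.8734588623047, 149.90040588378906), (24.22028923034668, 25.70184898376465), 75.0685806274414) [[0.5885 0.2565 0.016 ]]
1389.5 ((255.96017456054688, 287.90264892578125), (36.138404846191406, 43.921417236328125), 67.7509765625) [[0.5956 0.2538 0.006 ]]
817.0 ((314.85137939453125, 265.10809326171875), (31.729000091552734, 43.730125427246094), 80.53767395019531) [[0.5696 0.3522 0.006 ]]
179.0 ((246.70118713378906, 249.5828399658203), (4.230771064758301, 59.61539077758789), 67.38013458251953) [[0.524  0.2519 0.006 ]]
```

View pics/c6.png

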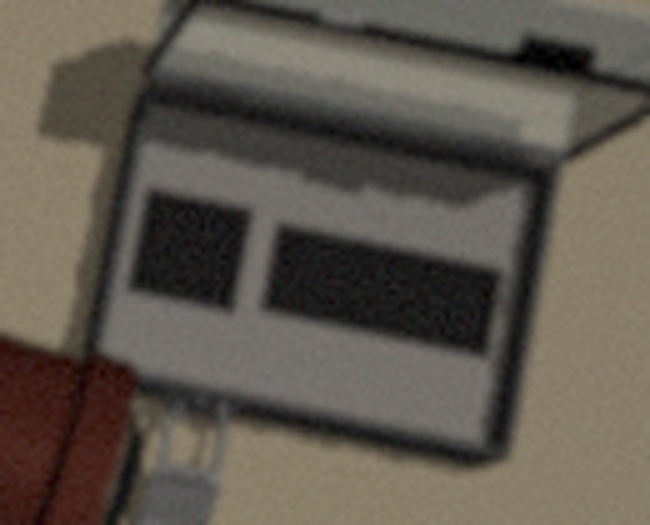

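The well and trough in c6 are at (190,250) and (381,289), so I shift the case about 1 mm: well (0.5685, -0.220), trough (0.549, -0.316). Tray recesses are at (0.563, 0.347) and (0.5885, 0.2565), 94 mm apart as given. Placing the bottle.

```bash
python3 -m jog '[[[-0.033,-0.028,0],[0,0,0]],[[-0.066,-0.056,0],[0,0,0]],[[-0.099,-0.084,0],[0,0,0]],[[-0.132,-0.112,0],[0,0,0]],[[-0.155,-0.13,0],[0,0,0]]]'
python3 -m jog '[[[-0.01,-0.009,0],[0,0,0]],[[-0.01,-0.009,0],[0,0,0]],[[-0.01,-0.009,0],[0,0,0]]]'
python3 look.py w7
python3 - <<'E'
from h import *
d,o=pickle.load(open("pics/w7.pkl","rb"))
cv2.imwrite("pics/c7.png",cv2.resize(d["image"][130:340,100:400],None,fx=2.6,fy=2.6,interpolation=cv2.INTER_CUBIC))
E
```

```text
t: 14.55
tool_pos: [0.5587, -0.2108, 0.1543]
tool_rot: [-0.31, -3.124, -0.001]
contact_force: [-0.9, 0.3, 1.4]
opening: 0.0165
grip_force: 39.1
t: 14.85
tool_pos: [0.5653, -0.2187, 0.1552]
tool_rot: [-0.308, -3.124, -0.002]
contact_force: [-0.3, 0.2, -0.6]
opening: 0.0167
grip_force: 39.1
14.85 [ 0.56530746 -0.2186673   0.1551534 ] [-3.08120388e-01 -3.12420433e+00 -2.03631103e-03] [-0.25329477  0.21202554 -0.5552435 ] 0.016674832663559222 39.127365946769714
[[-0.0008, -0.9523, -0.3051, 0.0778], [1.0, -0.0008, -0.0004, -0.0002], [0.0001, -0.3051, 0.9523, -0.1246], [0.0, 0.0, 0.0, 1.0]] 270.4310299079232
```

View pics/c7.png

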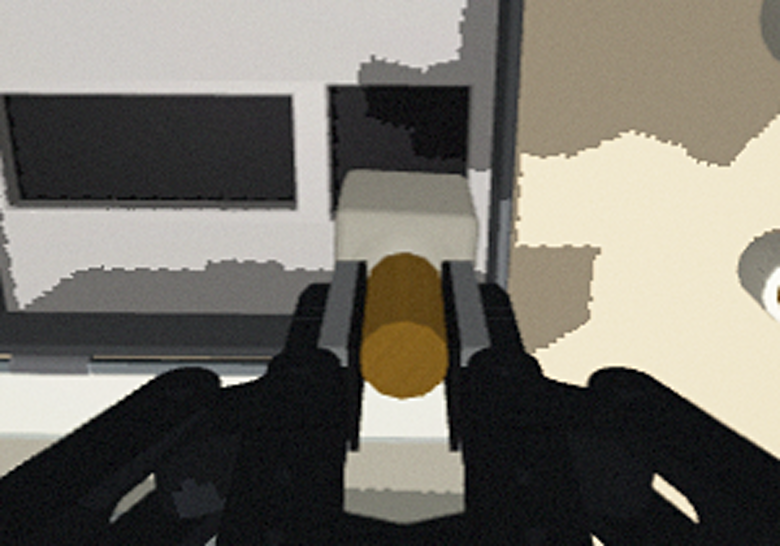

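Run:
```python
from h import *
np.set_printoptions(precision=4,suppress=True)
d,o=pickle.load(open("pics/w7.pkl","rb"))
c=lambda x,y:(x/2.6+100,y/2.6+130)
p=plane(d,[c(5,95),c(294,95),c(298,208),c(18,208),c(330,85),c(470,85)],.02,o)
print(p)
print("trough c",p[:4].mean(0)); yv=np.array([.196,.981]);xv=np.array([.981,-.196])
w=p[4:6].mean(0)[:2]+.027*xv;print("well",w, "well from trough",p[:4].mean(0)[:2]+.098*yv)
T=R.from_rotvec(o["tool_rot"]).as_matrix()
print("shift",(np.r_[w,.07]-o["tool_pos"])@T)
```

```text
[[ 0.5152 -0.3626  0.02  ]
 [ 0.5369 -0.255   0.02  ]
 [ 0.5816 -0.2645  0.02  ]
 [ 0.5597 -0.3742  0.02  ]
 [ 0.5358 -0.2409  0.02  ]
 [ 0.5462 -0.1893  0.02  ]]
trough c [ 0.5483 -0.3141  0.02  ]
well [ 0.5675 -0.2204] well from trough [ 0.5676 -0.218 ]
shift [-0.0027 -0.0014  0.0851]
```

```bash
python3 -m jog '[[[-0.0025,-0.001,0.02],[0,0,0]],[[-0.0025,-0.001,0.045],[0,0,0]],[[-0.0025,-0.001,0.065],[0,0,0]],[[-0.0025,-0.001,0.078],[0,0,0]],[[-0.0025,-0.001,0.084],[0,0,0]]]'
python3 -m jog '[[[0,0,0.001],[0,0,0]],[[0,0,0.001],[0,0,0]],[[0,0,0.001],[0,0,0]]]'
```

```text
t: 15.4
tool_pos: [0.5674, -0.2198, 0.0708]
tool_rot: [-0.307, -3.124, -0.002]
contact_force: [0.0, 0.2, -0.3]
opening: 0.0165
grip_force: 39.1
t: 15.7
tool_pos: [0.5694, -0.2215, 0.0727]
tool_rot: [0.308, 3.124, -0.001]
contact_force: [-0.4, -0.6, -0.4]
opening: 0.0168
grip_force: 39.1
```

```bash
python3 -m jog '[[[0.001,0.001,0.0015],[0,0,0]],[[0.001,0.001,0.003],[0,0,0]],[[0.001,0.001,0.003],[0,0,0]],[[0.001,0.001,0.003],[0,0,0]]]'
python3 -m jog '[[[0,0,0],[0,0,0]],[[0,0,0],[0,0,0]],[[0,0,0],[0,0,0]],[[0,0,-0.02],[0,0,0]],[[0,0,-0.05],[0,0,0]]]' 0.5
python3 -m jog '[[[0,0,-0.03],[0,0,0]],[[0.0,0,-0.06],[0,0,0]],[[0,0,-0.06],[0,0,0]]]'
python3 look.py w8
python3 - <<'E'
from h import *
d,o=pickle.load(open("pics/w8.pkl","rb"));print(proj(d,[[.5675,-.2195,.076]],o))
H,S,V=cv2.split(cv2.cvtColor(d["image"],cv2.COLOR_BGR2HSV))
m=np.zeros(H.shape,bool);m[200:300,200:320]=1
for a,r,c in blobs((S>140)&(V>90)&m,60): print(a,r,cv2.boundingRect(c),plane(d,[r[0]],.076,o))
E
```

```text
t: 16.1
tool_pos: [0.5681, -0.2201, 0.0688]
tool_rot: [0.309, 3.126, -0.0]
contact_force: [-0.1, 0.9, 2.2]
opening: 0.0166
grip_force: 39.4
t: 16.6
tool_pos: [0.5659, -0.219, 0.1159]
tool_rot: [-0.308, -3.121, -0.004]
contact_force: [0.5, 0.7, 0.2]
opening: 0.0423
grip_force: 0.0
t: 16.9
tool_pos: [0.5705, -0.2214, 0.1842]
tool_rot: [0.308, 3.117, -0.006]
contact_force: [1.0, -0.7, 0.8]
opening: 0.0425
grip_force: 0.0
16.9 [ 0.57048273 -0.22138352  0.18421189] [ 0.30765434  3.11729942 -0.0059805 ] [ 1.00829184 -0.72164583  0.7996629 ] 0.04246882028163016 0.0
[[-0.0008, -0.9523, -0.3051, 0.0778], [1.0, -0.0007, -0.0004, -0.0002], [0.0001, -0.3051, 0.9523, -0.1246], [0.0, 0.0, 0.0, 1.0]] 270.4310299079232
[[257.0665691 190.4778863]]
```

Seated: contact felt at the expected height. Next the block.

```bash
python3 -m jog '[[[0.003,0.05,0],[0,0,0]],[[0.005,0.1,0],[0,0,0]],[[0.008,0.15,0],[0,0,0]],[[0.01,0.2,0],[0,0,0]],[[0.012,0.248,0],[0,0,0]]]' 0.6
python3 -m jog '[[[0.002,0.025,0],[0,0,0]],[[0.002,0.025,0],[0,0,0]],[[0.002,0.025,0],[0,0,0]],[[0.002,0.025,0],[0,0,0]]]'
python3 look.py w9
python3 - <<'E'
from h import *
np.set_printoptions(precision=4,suppress=True)
d,o=pickle.load(open("pics/w9.pkl","rb"));print(proj(d,[[.645,.0515,.026],[.653,-.0718,.056]],o)*1.5)
dw,ow=pickle.load(open("pics/w8.pkl","rb"));H,S,V=cv2.split(cv2.cvtColor(dw["image"],cv2.COLOR_BGR2HSV))
m=np.zeros(H.shape,bool);m[165:230,220:300]=1
for a,r,c in blobs((S>140)&(V>90)&m,30): print(a,r,plane(dw,[r[0]],.076,ow))
E
```

```text
t: 17.45
tool_pos: [0.6035, 0.0277, 0.1761]
tool_rot: [-0.308, -3.123, 0.0]
contact_force: [0.5, 0.2, -0.2]
opening: 0.0516
grip_force: 0.0
t: 17.85
tool_pos: [0.6069, 0.0495, 0.1772]
tool_rot: [-0.31, -3.125, 0.001]
contact_force: [-0.6, 0.4, 0.4]
opening: 0.0511
grip_force: 0.0
17.85 [0.6068925  0.04951569 0.17716471] [-3.10081254e-01 -3.12451570e+00  8.17953733e-04] [-0.57708814  0.42426346  0.40629196] 0.05108854999496137 0.0
[[-0.0008, -0.9523, -0.3051, 0.0778], [1.0, -0.0007, -0.0004, -0.0002], [0.0001, -0.3051, 0.9523, -0.1246], [0.0, 0.0, 0.0, 1.0]] 270.4310299079232
[[395.935  322.0999]
 [223.946  381.8344]]
309.5 ((256.0, 186.5), (25.0, 18.0), 90.0) [[ 0.5636 -0.2197  0.076 ]]
```

View pics/w9.png

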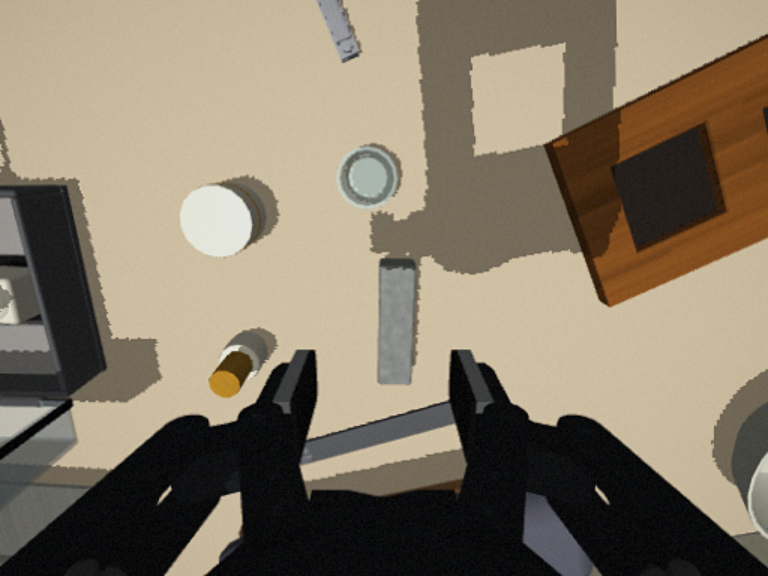

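w9: block top from (397,270) to (395,384), in line with the tool. The jar is at (216,220), the round bottle's cap at (226,382), and the tray is at right.

Run:
```python
from h import *
np.set_printoptions(precision=4,suppress=True)
d,o=pickle.load(open("pics/w9.pkl","rb"))
p=plane(d,np.array([(380,270),(415,270),(411,384),(378,384)])/1.5,.026,o);print(p,p.mean(0))
v=p[:2].mean(0)-p[2:].mean(0);print(np.linalg.norm(v),np.degrees(np.arctan2(v[1],v[0])))
T=R.from_rotvec(o["tool_rot"]).as_matrix();print("shift",(np.r_[p.mean(0)[:2],.031]-o["tool_pos"])@T)
for n,uv,z in [("round",(226,382),.056),("jar",(216,220),.038)]: print(n,plane(d,[np.array(uv)/1.5],z,o))
```

```text
[[0.6039 0.0479 0.026 ]
 [0.6088 0.0721 0.026 ]
 [0.6981 0.0532 0.026 ]
 [0.693  0.0282 0.026 ]] [0.6509 0.0504 0.026 ]
0.09125687917505258 167.8131598245901
shift [-0.0433  0.0096  0.1461]
round [[ 0.6534 -0.0704  0.056 ]]
jar [[ 0.5466 -0.0493  0.038 ]]
```

```bash
python3 -m jog '[[[-0.02,0.005,0.04],[0,0,0]],[[-0.042,0.0096,0.08],[0,0,0]],[[-0.042,0.0096,0.115],[0,0,0]],[[-0.042,0.0096,0.135],[0,0,0.01]],[[-0.042,0.0096,0.146],[0,0,0.015]]]' 0.6
python3 -m jog '[[[0,0,0],[0,0,0]],[[0,0,0],[0,0,0]],[[0,0,0],[0,0,0]]]' 
python3 -m jog '[[[0,0,0],[0,0,0]],[[0,0,0],[0,0,0]],[[0,0,0],[0,0,0]],[[0,0,0],[0,0,0]],[[0,0,0],[0,0,0]]]' 0 50
python3 -m jog '[[[0,0,-0.02],[0,0,0]],[[0,0,-0.05],[0,0,0]],[[0,0,-0.09],[0,0,0]],[[0,0,-0.12],[0,0,0]],[[0,0,-0.13],[0,0,0]]]'
```

```text
t: 18.4
tool_pos: [0.6487, 0.0503, 0.029]
tool_rot: [-0.335, -3.119, 0.001]
contact_force: [-1.2, -0.2, -0.1]
opening: 0.0507
grip_force: 0.0
t: 18.7
tool_pos: [0.652, 0.0514, 0.0346]
tool_rot: [0.332, 3.12, 0.0]
contact_force: [1.2, 0.2, 1.5]
opening: 0.0514
grip_force: 0.0
t: 19.2
tool_pos: [0.6516, 0.0517, 0.034]
tool_rot: [0.332, 3.122, 0.0]
contact_force: [-0.3, -0.2, 5.5]
opening: 0.0244
grip_force: 51.4
t: 19.7
tool_pos: [0.6525, 0.0517, 0.1667]
tool_rot: [0.331, 3.117, 0.001]
contact_force: [1.2, -0.9, 0.4]
opening: 0.0244
grip_force: 50.7
```

```bash
python3 -m jog '[[[0.003,-0.035,0],[0,0,0]],[[0.006,-0.075,0],[0,0,0]],[[0.009,-0.115,0],[0,0,0]],[[0.012,-0.155,0],[0,0,0]],[[0.0125,-0.19,0],[0,0,0]]]'
python3 -m jog '[[[0.003,-0.04,0],[0,0,0]],[[0.006,-0.08,0],[0,0,0]],[[0.009,-0.12,0],[0,0,0]],[[0.012,-0.16,0],[0,0,0]],[[0.0122,-0.19,0],[0,0,0]]]'
python3 -m jog '[[[0,0,0],[0,0,0.12]],[[0,0,0],[0,0,0.26]],[[0,0,0],[0,0,0.4]],[[0,0,0],[0,0,0.54]],[[0,0,0],[0,0,0.68]]]'
python3 -m jog '[[[0,0,0],[0,0,0.14]],[[0,0,0],[0,0,0.28]],[[0,0,0],[0,0,0.42]],[[0,0,0],[0,0,0.56]],[[0,0,0],[0,0,0.7]]]'
python3 -m jog '[[[0,0,0],[0,0,0.1]],[[0,0,0],[0,0,0.177]],[[0,0,0],[0,0,0.177]],[[0,0,0],[0,0,0.177]],[[0,0,0],[0,0,0.177]]]'
python3 - <<'E'
from h import *
from station import ctrl
o=ctrl.get_obs();T=R.from_rotvec(o["tool_rot"]).as_matrix();print(np.degrees(np.arctan2(T[1,1],T[0,1])),T.round(3).tolist(),o["q"][5])
print("shift",(np.array([.5485,-.315,.045])-o["tool_pos"])@T)
E
```

```text
t: 20.2
tool_pos: [0.5966, -0.1327, 0.1603]
tool_rot: [-0.332, -3.121, -0.001]
contact_force: [0.6, -0.2, -0.4]
opening: 0.0244
grip_force: 50.7
t: 20.7
tool_pos: [0.5447, -0.3161, 0.1602]
tool_rot: [-0.334, -3.121, -0.002]
contact_force: [0.3, 0.4, -0.3]
opening: 0.0247
grip_force: 50.7
t: 21.2
tool_pos: [0.5456, -0.3141, 0.16]
tool_rot: [-1.362, -2.828, -0.001]
contact_force: [-0.4, 0.5, -0.3]
opening: 0.0243
grip_force: 50.7
t: 21.7
tool_pos: [0.5456, -0.314, 0.1601]
tool_rot: [-2.249, -2.189, 0.001]
contact_force: [-0.0, 0.0, 0.8]
opening: 0.0245
grip_force: 50.7
t: 22.2
tool_pos: [0.5462, -0.3144, 0.1615]
tool_rot: [-2.428, -1.992, 0.0]
contact_force: [0.4, 0.2, -0.7]
opening: 0.0244
grip_force: 50.7
-11.279653427446547 [[0.196, 0.981, -0.001], [0.981, -0.196, 0.001], [0.001, -0.001, -1.0]] -0.4434288360621387
shift [-0.00021843  0.00251417  0.11652289]
```

```bash
python3 -m jog '[[[0,0.0025,0.03],[0,0,0]],[[0,0.0025,0.06],[0,0,0]],[[0,0.0025,0.08],[0,0,0]],[[0,0.0025,0.095],[0,0,0]],[[0,0.0025,0.105],[0,0,0]]]'
python3 -m jog '[[[0,0,0.005],[0,0,0]],[[0,0,0.01],[0,0,0]],[[0,0,0.01],[0,0,0]],[[0,0,0.01],[0,0,0]]]'
```

```text
t: 22.7
tool_pos: [0.5485, -0.3148, 0.0558]
tool_rot: [-2.429, -1.991, 0.001]
contact_force: [-0.0, 0.4, -0.4]
opening: 0.0247
grip_force: 50.7
t: 23.1
tool_pos: [0.5494, -0.3155, 0.0482]
tool_rot: [2.429, 1.99, 0.001]
contact_force: [1.4, -0.1, 0.1]
opening: 0.0244
grip_force: 50.7
```

```bash
python3 -m jog '[[[0,0,0.002],[0,0,0]],[[0,0,0.004],[0,0,0]],[[0,0,0.004],[0,0,0]],[[0,0,0.004],[0,0,0]]]'
python3 -m jog '[[[0,0,0],[0,0,0]],[[0,0,0],[0,0,0]],[[0,0,0],[0,0,0]],[[0,0,-0.02],[0,0,0]],[[0,0,-0.05],[0,0,0]]]' 0.5
python3 -m jog '[[[0,0,-0.05],[0,0,0]],[[0.03,0,-0.1],[0,0,0]],[[0.06,0,-0.11],[0,0,0]],[[0.1,0,-0.11],[0,0,0]],[[0.12,0,-0.11],[0,0,0]]]'
python3 look.py w10
python3 look.py t10 top
python3 - <<'E'
from h import *
d,o=pickle.load(open("pics/w10.pkl","rb"));t,_=pickle.load(open("pics/t10.pkl","rb"))
a=cv2.resize(d["image"],(400,300));b=cv2.resize(t["image"][105:217,310:440],None,fx=3,fy=300/112,interpolation=cv2.INTER_CUBIC)
cv2.imwrite("pics/c10.png",np.hstack([a,b]))
E
```

```text
t: 23.5
tool_pos: [0.5494, -0.3154, 0.044]
tool_rot: [2.429, 1.99, 0.001]
contact_force: [-0.3, 0.1, 1.3]
opening: 0.0243
grip_force: 51.0
t: 24.0
tool_pos: [0.5471, -0.3138, 0.0908]
tool_rot: [-2.426, -1.987, 0.002]
contact_force: [0.5, -0.4, 0.6]
opening: 0.0428
grip_force: 0.0
t: 24.5
tool_pos: [0.5732, -0.1952, 0.2047]
tool_rot: [2.427, 1.992, 0.002]
contact_force: [-1.0, 0.0, -0.8]
opening: 0.0425
grip_force: 0.0
24.5 [ 0.57323236 -0.19521889  0.20466149] [2.42745018e+00 1.99194431e+00 2.38735359e-03] [-1.00396293e+00  7.51241598e-04 -8.16658842e-01] 0.042464805632583216 0.0
[[-0.0008, -0.952, -0.3061, 0.0782], [1.0, -0.0005, -0.0011, 0.0006], [0.0009, -0.3061, 0.952, -0.1246], [0.0, 0.0, 0.0, 1.0]] 270.4310299079232
24.55 [ 0.57327244 -0.19308634  0.20376806] [-2.42603599 -1.99456163 -0.00331814] [-0.35285888  1.35551204 -0.8035146 ] 0.042727602515622326 0.0
```

View pics/c10.png

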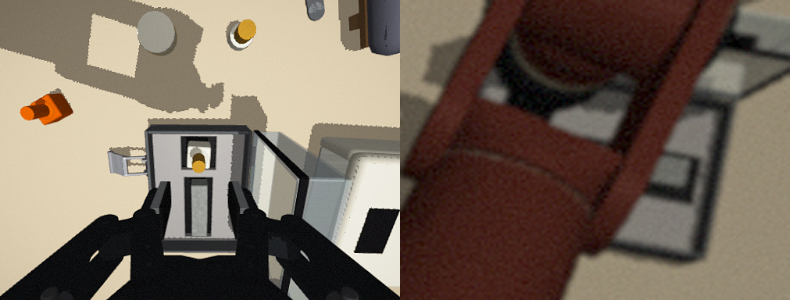

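Both are in place: the square bottle at (199,158) in the well and the block at (199,207) in the trough. Next the round bottle, which two views put at (0.653, -0.071).

```bash
python3 -m jog '[[[0.035,0.014,0],[0,0,0]],[[0.07,0.028,0.01],[0,0,0]],[[0.105,0.042,0.03],[0,0,0]],[[0.1366,0.0545,0.06],[0,0,0]],[[0.1366,0.0545,0.09],[0,0,0]]]' 0.6
python3 -m jog '[[[0,0,0],[0,0,0]],[[0,0,0],[0,0,0]],[[0,0,0],[0,0,0]]]'
python3 look.py w11
python3 - <<'E'
from h import *
np.set_printoptions(precision=4,suppress=True)
d,o=pickle.load(open("pics/w11.pkl","rb"));T=R.from_rotvec(o["tool_rot"]).as_matrix()
H,S,V=cv2.split(cv2.cvtColor(d["image"],cv2.COLOR_BGR2HSV));print(proj(d,[[.653,-.071,.056]],o))
u=proj(d,[[.653,-.071,.056]],o)[0]
for a,r,c in blobs((S>140)&(V>60),60): print(a,r,cv2.boundingRect(c),plane(d,[r[0]],.05,o))
print("shift",(np.array([.653,-.071,.05])-o["tool_pos"])@T)
E
```

```text
t: 25.1
tool_pos: [0.6547, -0.072, 0.1127]
tool_rot: [2.426, 1.994, 0.003]
contact_force: [-0.4, -0.7, 0.2]
opening: 0.0509
grip_force: 0.0
t: 25.4
tool_pos: [0.6538, -0.0756, 0.1155]
tool_rot: [2.429, 1.988, 0.003]
contact_force: [-0.2, 0.4, -0.2]
opening: 0.0512
grip_force: 0.0
25.4 [ 0.65381826 -0.07559551  0.11549677] [2.42940621 1.98772215 0.00277409] [-0.19538135  0.36149558 -0.21122849] 0.05122197343066195 0.0
[[-0.0008, -0.952, -0.3061, 0.0782], [1.0, -0.0005, -0.0011, 0.0006], [0.0009, -0.3061, 0.952, -0.1246], [0.0, 0.0, 0.0, 1.0]] 270.4310299079232
[[251.8579 210.6963]]
304.0 ((8.5, 280.0), (17.0, 34.0), 0.0) (0, 263, 18, 35) [[ 0.4391 -0.0941  0.05  ]]
807.5 ((254.0, 205.5), (28.0, 37.0), 0.0) (240, 187, 29, 38) [[ 0.6549 -0.0696  0.05  ]]
385.0 ((440.72186279296875, 108.95907592773438), (218.44296264648438, 3.9884395599365234), 86.75474548339844) (433, 0, 15, 219) [[ 0.7933 -0.0263  0.05  ]]
shift [ 0.0044 -0.0019  0.0655]
```

```bash
python3 -m jog '[[[0.0045,-0.0005,0.02],[0,0,0]],[[0.0045,-0.0005,0.04],[0,0,0]],[[0.0045,-0.0005,0.055],[0,0,0]],[[0.0045,-0.0005,0.065],[0,0,0]],[[0.0045,-0.0005,0.065],[0,0,0]]]' 
python3 -m jog '[[[0,0,0],[0,0,0]],[[0,0,0],[0,0,0]],[[0,0,0],[0,0,0]]]'
python3 -m jog '[[[0,0,0],[0,0,0]],[[0,0,0],[0,0,0]],[[0,0,0],[0,0,0]],[[0,0,0],[0,0,0]],[[0,0,0],[0,0,0]]]' 0 40
python3 -m jog '[[[0,0,-0.02],[0,0,0]],[[0,0,-0.05],[0,0,0]],[[0,0,-0.08],[0,0,0]],[[0,0,-0.1],[0,0,0]],[[0,0,-0.1],[0,0,0]]]'
```

```text
t: 25.95
tool_pos: [0.6524, -0.0699, 0.0471]
tool_rot: [-2.429, -1.989, 0.002]
contact_force: [-0.3, 0.1, -0.7]
opening: 0.0512
grip_force: 0.0
t: 26.25
tool_pos: [0.654, -0.0699, 0.0495]
tool_rot: [2.429, 1.99, 0.002]
contact_force: [-0.1, -0.8, 0.5]
opening: 0.0511
grip_force: 0.0
t: 26.75
tool_pos: [0.6535, -0.0698, 0.0487]
tool_rot: [2.43, 1.991, 0.0]
contact_force: [-0.2, 0.0, 2.8]
opening: 0.0202
grip_force: 39.0
t: 27.25
tool_pos: [0.6554, -0.0702, 0.1523]
tool_rot: [2.426, 1.988, 0.007]
contact_force: [0.9, -0.0, -0.2]
opening: 0.021
grip_force: 39.3
```

```bash
python3 -m jog '[[[0.036,-0.015,0],[0,0,0]],[[0.073,-0.031,0],[0,0,0]],[[0.11,-0.047,0],[0,0,0]],[[0.147,-0.063,0],[0,0,0]],[[0.184,-0.08,0],[0,0,0]]]' 
python3 -m jog '[[[0.037,-0.016,0],[0,0,0]],[[0.074,-0.032,0],[0,0,0]],[[0.111,-0.048,0],[0,0,0]],[[0.148,-0.064,0],[0,0,0]],[[0.18,-0.078,0],[0,0,0]]]' 
python3 -m jog '[[[0.015,-0.008,0],[0,0,0]],[[0.0265,-0.0115,0],[0,0,0]],[[0.0265,-0.0115,0],[0,0,0]],[[0.0265,-0.0115,0],[0,0,0]],[[0.0265,-0.0115,0],[0,0,0]]]'
python3 look.py w12
```

```text
t: 27.75
tool_pos: [0.6094, 0.1277, 0.1459]
tool_rot: [-2.429, -1.989, 0.004]
contact_force: [0.3, 0.2, -0.5]
opening: 0.0206
grip_force: 39.3
t: 28.25
tool_pos: [0.5682, 0.3197, 0.1457]
tool_rot: [-2.429, -1.991, 0.005]
contact_force: [0.1, -0.6, 0.0]
opening: 0.0204
grip_force: 39.3
t: 28.75
tool_pos: [0.5644, 0.3452, 0.1482]
tool_rot: [2.431, 1.989, -0.001]
contact_force: [0.5, 0.0, -1.0]
opening: 0.0209
grip_force: 39.3
28.75 [0.56435394 0.34515882 0.14815421] [ 2.43148662e+00  1.98885193e+00 -6.06823172e-04] [ 0.47381884  0.01328999 -0.97389652] 0.02086597484897658 39.27121102809906
[[-0.0008, -0.952, -0.3061, 0.0782], [1.0, -0.0005, -0.0011, 0.0006], [0.0009, -0.3061, 0.952, -0.1246], [0.0, 0.0, 0.0, 1.0]] 270.4310299079232
```

View pics/w12.png

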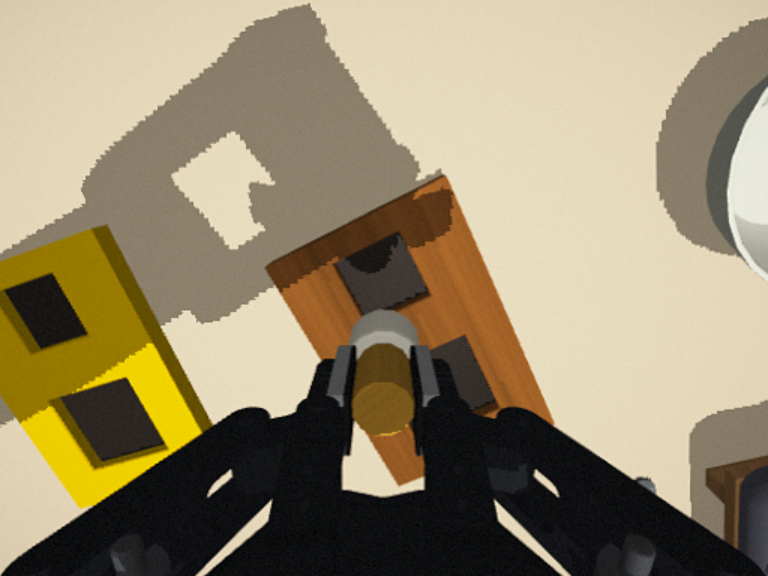

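w12: the small recess is at about (383,277), with corners (337,265) and (429,293). The bottle is held upright between the fingers.

Run:
```python
from h import *
np.set_printoptions(precision=4,suppress=True)
d,o=pickle.load(open("pics/w12.pkl","rb"));T=R.from_rotvec(o["tool_rot"]).as_matrix()
p=plane(d,np.array([(337,265),(429,293),(400,233)])/1.5,.016,o);print(p,p[:2].mean(0))
v=p[2]-p[0];print(np.linalg.norm(v),np.linalg.norm(p[2]-p[1]))
c=(p[:2].mean(0)[:2]+[.5633,.3466])/2
print(c,"shift",(np.r_[c,.0555]-o["tool_pos"])@T)
```

```text
[[0.5377 0.3618 0.016 ]
 [0.5935 0.3308 0.016 ]
 [0.582  0.3743 0.016 ]] [0.5656 0.3463 0.016 ]
0.045993184790849045 0.044993007863964214
[0.5644 0.3464] shift [ 0.0013 -0.0002  0.0927]
```

```bash
python3 -m jog '[[[0.001,0,0.03],[0,0,0]],[[0.001,0,0.055],[0,0,0]],[[0.001,0,0.075],[0,0,0]],[[0.001,0,0.085],[0,0,0]],[[0.001,0,0.09],[0,0,0]]]'
python3 -m jog '[[[0,0,0],[0,0,0]],[[0,0,0],[0,0,0]],[[0,0,0],[0,0,0]]]'
```

```text
t: 29.3
tool_pos: [0.5638, 0.3466, 0.0572]
tool_rot: [-2.431, -1.99, 0.003]
contact_force: [0.4, 0.2, -1.1]
opening: 0.0211
grip_force: 39.3
t: 29.6
tool_pos: [0.565, 0.3479, 0.0599]
tool_rot: [2.43, 1.991, 0.004]
contact_force: [-0.2, 0.1, -0.7]
opening: 0.0205
grip_force: 39.3
```

```bash
python3 -m jog '[[[-0.001,0,0.003],[0,0,0]],[[-0.001,0,0.005],[0,0,0]],[[-0.001,0,0.005],[0,0,0]],[[-0.001,0,0.005],[0,0,0]]]'
python3 -m jog '[[[0,0,0.0005],[0,0,0]],[[0,0,0.0005],[0,0,0]]]'
```

```text
t: 30.0
tool_pos: [0.5644, 0.3467, 0.0547]
tool_rot: [2.43, 1.991, 0.002]
contact_force: [-0.8, -1.9, 6.3]
opening: 0.0204
grip_force: 39.7
t: 30.2
tool_pos: [0.5645, 0.3468, 0.0547]
tool_rot: [2.43, 1.991, 0.002]
contact_force: [-2.4, -1.9, 7.6]
opening: 0.0204
grip_force: 40.2
```

```bash
python3 -m jog '[[[0,0,0],[0,0,0]],[[0,0,0],[0,0,0]],[[0,0,0],[0,0,0]],[[0,0,-0.02],[0,0,0]],[[0,0,-0.05],[0,0,0]]]' 0.5
python3 -m jog '[[[0,0,-0.05],[0,0,0]],[[-0.02,0.003,-0.08],[0,0,0]],[[-0.065,0.01,-0.09],[0,0,0]],[[-0.11,0.017,-0.09],[0,0,0]],[[-0.157,0.024,-0.09],[0,0,0]]]'
python3 -m jog '[[[-0.047,0.007,0],[0,0,0]],[[-0.094,0.014,0],[0,0,0]],[[-0.141,0.021,0],[0,0,0]],[[-0.188,0.029,0],[0,0,0]],[[-0.235,0.036,0.03],[0,0,0]]]' 0.9
python3 -m jog '[[[0,0,0.03],[0,0,0]],[[0,0,0.05],[0,0,0]],[[0,0,0.05],[0,0,0]],[[0,0,0.05],[0,0,0]],[[0,0,0.05],[0,0,0]]]'
python3 look.py w13
python3 - <<'E'
from h import *
np.set_printoptions(precision=4,suppress=True)
d,o=pickle.load(open("pics/w13.pkl","rb"));T=R.from_rotvec(o["tool_rot"]).as_matrix()
H,S,V=cv2.split(cv2.cvtColor(d["image"],cv2.COLOR_BGR2HSV));u=proj(d,[[.5463,-.0496,.038]],o);print(u)
m=np.zeros(H.shape,bool);x,y=u[0].astype(int);m[y-45:y+45,x-45:x+45]=1
for a,r,c in blobs((S<40)&(V>190)&m,200): print(a,r,cv2.boundingRect(c),plane(d,[r[0]],.038,o))
print("shift",(np.array([.5463,-.0496,.034])-o["tool_pos"])@T)
t,_=pickle.load(open("pics/t10.pkl","rb"))
E
```

```text
t: 30.7
tool_pos: [0.5618, 0.3455, 0.0999]
tool_rot: [-2.429, -1.99, 0.01]
contact_force: [0.8, 0.1, -1.3]
opening: 0.0427
grip_force: 0.0
t: 31.2
tool_pos: [0.5565, 0.1867, 0.1935]
tool_rot: [2.428, 1.992, 0.002]
contact_force: [-0.2, -0.0, -1.0]
opening: 0.0427
grip_force: 0.0
t: 31.7
tool_pos: [0.5482, -0.0472, 0.1701]
tool_rot: [2.425, 1.986, 0.009]
contact_force: [0.9, 1.1, 1.0]
opening: 0.0767
grip_force: 0.0
t: 32.2
tool_pos: [0.5469, -0.0443, 0.1178]
tool_rot: [2.428, 1.99, 0.003]
contact_force: [0.4, 0.3, -0.4]
opening: 0.0772
grip_force: 0.0
32.2 [ 0.54692435 -0.0443453   0.11779268] [2.42786089 1.99039025 0.00261193] [ 0.41194028  0.26775553 -0.41553171] 0.07716368674833014 0.0
[[-0.0008, -0.952, -0.3061, 0.0782], [1.0, -0.0005, -0.0011, 0.0006], [0.0009, -0.3061, 0.952, -0.1246], [0.0, 0.0, 0.0, 1.0]] 270.4310299079232
[[254.7883 212.3947]]
2064.5 ((257.6520080566406, 215.06982421875), (47.48194885253906, 56.323848724365234), 65.85445404052734) (228, 188, 58, 51) [[ 0.5481 -0.0524  0.038 ]]
shift [-0.0053  0.0002  0.0838]
```

```bash
python3 -m jog '[[[-0.006,0.001,0.03],[0,0,0]],[[-0.006,0.001,0.055],[0,0,0]],[[-0.006,0.001,0.075],[0,0,0]],[[-0.006,0.001,0.082],[0,0,0]],[[-0.006,0.001,0.084],[0,0,0]]]' 
python3 -m jog '[[[0,0,0],[0,0,0]],[[0,0,0],[0,0,0]],[[0,0,0],[0,0,0]]]'
python3 -m jog '[[[0,0,0],[0,0,0]],[[0,0,0],[0,0,0]],[[0,0,0],[0,0,0]],[[0,0,0],[0,0,0]],[[0,0,0],[0,0,0]]]' 0 50
python3 -m jog '[[[0,0,-0.02],[0,0,0]],[[0,0,-0.05],[0,0,0]],[[0,0,-0.08],[0,0,0]],[[0,0,-0.1],[0,0,0]],[[0,0,-0.1],[0,0,0]]]'
```

```text
t: 32.75
tool_pos: [0.5458, -0.0503, 0.0323]
tool_rot: [2.43, 1.992, 0.0]
contact_force: [0.3, 0.4, 0.5]
opening: 0.0768
grip_force: 0.0
t: 33.05
tool_pos: [0.5466, -0.0507, 0.0335]
tool_rot: [2.429, 1.99, 0.002]
contact_force: [0.0, 0.1, -0.0]
opening: 0.0765
grip_force: 0.0
t: 33.55
tool_pos: [0.5463, -0.0507, 0.033]
tool_rot: [2.429, 1.99, 0.001]
contact_force: [-0.2, -0.2, 5.7]
opening: 0.0463
grip_force: 51.7
t: 34.05
tool_pos: [0.5474, -0.0509, 0.135]
tool_rot: [2.427, 1.988, 0.005]
contact_force: [0.6, -0.3, -1.8]
opening: 0.0462
grip_force: 51.6
```

```bash
python3 -m jog '[[[0.035,-0.002,0],[0,0,0]],[[0.075,-0.0045,0],[0,0,0]],[[0.115,-0.007,0],[0,0,0]],[[0.155,-0.0093,0],[0,0,0]],[[0.19,-0.0115,0],[0,0,0]]]' 
python3 -m jog '[[[0.04,-0.0024,0],[0,0,0]],[[0.08,-0.005,0],[0,0,0]],[[0.11,-0.0065,0],[0,0,0]],[[0.1196,-0.0072,0],[0,0,0]],[[0.1196,-0.0072,0],[0,0,0]]]' 
python3 -m jog '[[[0,0,0],[0,0,0]],[[0,0,0],[0,0,0]],[[0,0,0],[0,0,0]]]' 
python3 look.py w14
```

```text
t: 34.55
tool_pos: [0.5703, 0.1397, 0.1293]
tool_rot: [-2.428, -1.99, 0.005]
contact_force: [0.8, -0.5, -2.0]
opening: 0.0463
grip_force: 51.6
t: 35.05
tool_pos: [0.587, 0.2574, 0.1297]
tool_rot: [-2.427, -1.993, 0.005]
contact_force: [0.4, -0.6, -0.6]
opening: 0.0462
grip_force: 51.6
t: 35.35
tool_pos: [0.5882, 0.2555, 0.1319]
tool_rot: [2.432, 1.989, -0.001]
contact_force: [0.4, -0.2, -0.7]
opening: 0.0461
grip_force: 51.6
35.35 [0.58819724 0.25545655 0.13193523] [ 2.43161676e+00  1.98912867e+00 -6.70378440e-04] [ 0.41274391 -0.22329167 -0.69570442] 0.04611890469117567 51.59860074520111
[[-0.0008, -0.952, -0.3061, 0.0782], [1.0, -0.0005, -0.0011, 0.0006], [0.0009, -0.3061, 0.952, -0.1246], [0.0, 0.0, 0.0, 1.0]] 270.4310299079232
```

View pics/w14.png

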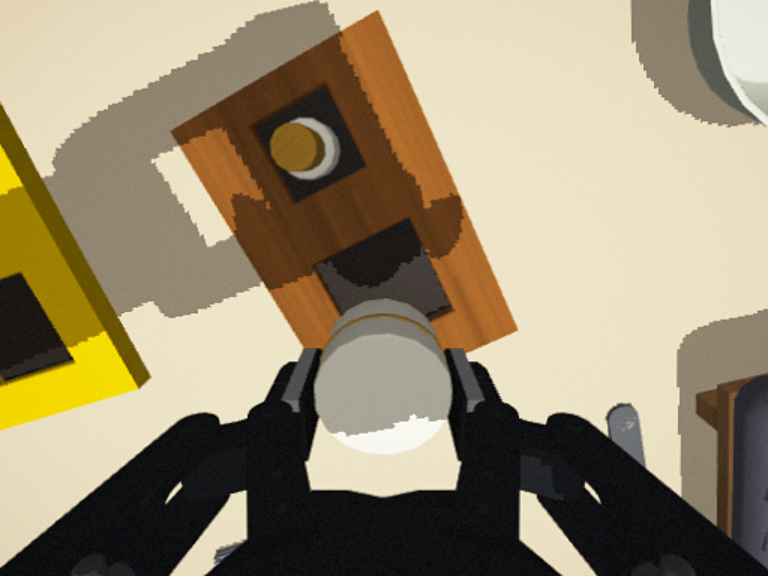

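The round bottle is seated in the small recess at (308,148). The large recess's diagonal corners (315,264) and (453,306) give a centre of (384,285).

Run:
```python
from h import *
np.set_printoptions(precision=4,suppress=True)
d,o=pickle.load(open("pics/w14.pkl","rb"));T=R.from_rotvec(o["tool_rot"]).as_matrix()
c=plane(d,np.array([(384,285)])/1.5,.016,o)[0];print(c,"shift",(np.r_[(c[:2]+[.5885,.2565])/2,.039]-o["tool_pos"])@T)
```

```text
[0.5899 0.2576 0.016 ] shift [0.0018 0.0007 0.0929]
```

```bash
python3 -m jog '[[[0.0018,0.0007,0.03],[0,0,0]],[[0.0018,0.0007,0.055],[0,0,0]],[[0.0018,0.0007,0.075],[0,0,0]],[[0.0018,0.0007,0.084],[0,0,0]],[[0.0018,0.0007,0.089],[0,0,0]]]' 
python3 -m jog '[[[0,0,0.002],[0,0,0]],[[0,0,0.002],[0,0,0]],[[0,0,0.002],[0,0,0]]]'
```

```text
t: 35.9
tool_pos: [0.5889, 0.2578, 0.0423]
tool_rot: [-2.43, -1.99, 0.002]
contact_force: [-0.7, 0.0, -1.9]
opening: 0.0462
grip_force: 51.6
t: 36.2
tool_pos: [0.5901, 0.2586, 0.0425]
tool_rot: [2.429, 1.99, 0.003]
contact_force: [-0.6, 0.6, -1.1]
opening: 0.0464
grip_force: 51.6
```

```bash
python3 -m jog '[[[-0.001,0,0.002],[0,0,0]],[[-0.001,0,0.0038],[0,0,0]],[[-0.001,0,0.0038],[0,0,0]],[[-0.001,0,0.0038],[0,0,0]]]' 
python3 -m jog '[[[0,0,0],[0,0,0]],[[0,0,0],[0,0,0]],[[0,0,0],[0,0,0]],[[0,0,-0.02],[0,0,0]],[[0,0,-0.05],[0,0,0]]]' 0.85
python3 -m jog '[[[0,0,-0.05],[0,0,0]],[[0,0,-0.1],[0,0,0]],[[-0.04,-0.03,-0.14],[0,0,0]],[[-0.08,-0.06,-0.15],[0,0,0]],[[-0.11,-0.09,-0.15],[0,0,0]]]'
python3 -m jog '[[[-0.03,-0.03,0],[0,0,0]],[[-0.06,-0.06,0],[0,0,0]],[[-0.06,-0.06,0],[0,0,0]],[[-0.06,-0.06,0],[0,0,0]],[[-0.06,-0.06,0],[0,0,0]]]'
python3 look.py s15 side; python3 look.py t15 top
python3 - <<'E'
from h import *
a=pickle.load(open("pics/s15.pkl","rb"))[0]["image"];b=pickle.load(open("pics/t15.pkl","rb"))[0]["image"]
x=cv2.resize(a[110:384,170:384],(390,499),interpolation=cv2.INTER_CUBIC)
y=np.vstack([cv2.resize(b[110:200,90:205],(400,249),interpolation=cv2.INTER_CUBIC),cv2.resize(b[105:217,310:440],(400,250),interpolation=cv2.INTER_CUBIC)])
cv2.imwrite("pics/c15.png",np.hstack([x,y]))
E
```

```text
t: 36.6
tool_pos: [0.5897, 0.2575, 0.039]
tool_rot: [2.43, 1.991, 0.002]
contact_force: [-2.9, -1.4, 5.2]
opening: 0.0462
grip_force: 52.2
t: 37.1
tool_pos: [0.587, 0.2567, 0.0848]
tool_rot: [-2.428, -1.99, 0.009]
contact_force: [0.4, 0.5, -0.1]
opening: 0.0728
grip_force: 0.0
t: 37.6
tool_pos: [0.4843, 0.1698, 0.2402]
tool_rot: [2.428, 1.99, 0.007]
contact_force: [-0.4, -1.2, 0.5]
opening: 0.0724
grip_force: 0.0
t: 38.1
tool_pos: [0.4138, 0.1238, 0.2373]
tool_rot: [2.43, 1.991, 0.001]
contact_force: [0.8, 0.6, 0.6]
opening: 0.0728
grip_force: 0.0
38.1 [0.41384853 0.12375481 0.23734364] [2.42961280e+00 1.99102928e+00 1.33523159e-03] [0.75772997 0.57883561 0.58061785] 0.07276806827917814 0.0
38.15 [0.41399854 0.12386714 0.23728437] [2.42956067e+00 1.99151450e+00 6.13679844e-04] [ 1.87608861 -0.06894999  0.48143539] 0.07289179075853862 0.0
```

View pics/c15.png

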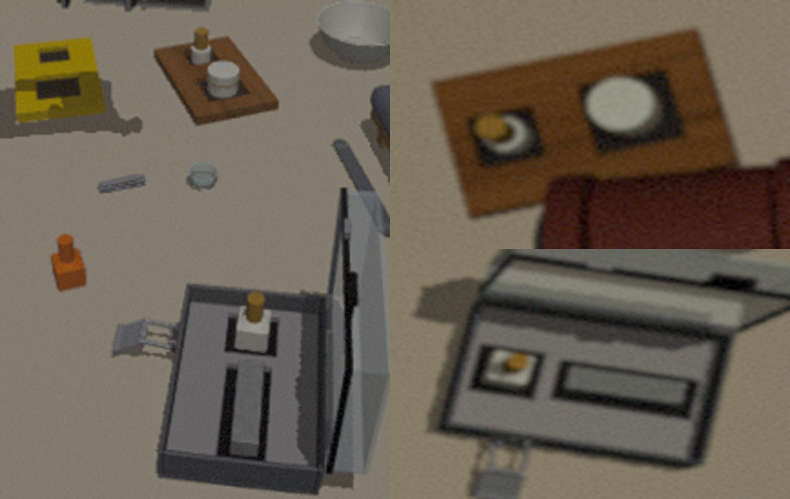

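Everything is in place: the round bottle and jar sit in their recesses, the square bottle and block are in the case, the lid is upright, the latch lies open and the arm is clear.

```bash
python3 -c "
from station import job;print(job.finish_job())"
```

```text
the job is handed in; nothing more can be done
None
```

I packed both kits, with the case open and all four items in their places, and handed the job in at about 38 s on the robot's clock. The final pictures show everything seated and upright, but the hand-in gave no verdict.

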